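Set a fixture's stop screw to a setting block

TASK

Set the fixture's stop screw to the setting block that lies on the rail beneath it: fit the T-handle driver onto the screw's square head and turn the screw down (clockwise) until the block just drags, so that it slides lengthwise with a light pull of about 10 N (7 to 12 N is good; it takes at most 2 to 3 N while it is free) and is never jammed hard. Then draw the block out lengthwise along the rail, feeling that drag, until it is clear of the screw, and leave it lying on the rail with the driver still standing on the screw's head.

Things in the scene. Friction and masses are not known exactly. Their poses are not given: they have to be found in the camera images.
- fixture: Steel fixture, fixed on levelling feet 4 to 10 mm high: base plate 290 x 140 x 20 mm, on it a rest rail (10 mm wide, top at z 38 mm) along x from -175 to +35 mm. Origin at the plate's underside, below the stop screw's axis; -x points to the rail's open end, z up. Column (x 48 to 84 mm, z to 116 mm) with an arm (z 85 to 109 mm, 36 mm wide) to a boss of radius 18 mm round the screw; lock nut on it to z 118 mm.
- stop_screw: Upright 16 mm stop screw in the arm. Origin at its lower tip (nose 10 mm across), z up; x, y square to the head's flats. Clockwise from above lowers it 0.8 mm per rad (5 mm a turn) against some 0.04 N m. It stays where left. At first the nose is 0.8 to 2.6 mm above the block; once it touches, each further rad presses it some 35 N harder on the block (45 N per mm); the torque hardly tells.
- stop_head (a point): Centre of the top of the stop screw's square head, 75 mm above its tip. The head is 14 mm across flats, 15 mm high with its top 3 mm bevelled, and has the screw's axes.
- setting_block: Setting block: plain ground steel parallel, 140 mm long (x), 16 wide (y), 22 high, 0.38 kg, lying loose on the rest rail, its far end about 20 mm past the screw's axis, its near end towards the rail's open end. Origin at the centre of its underside, x along its length and the fixture's x. (A thinner, shorter spare one lies on the base plate beside the rail.)
- block_centre (a point): Centre of the setting block, 11 mm above its underside.
- driver: T-handle socket driver, 84 mm tall, 0.16 kg, standing socket down in the tool block's pocket. Origin at the centre of its lower end, z up. Steel socket 24 x 24 mm outside, 24 mm high, square hole 15.5 mm wide, 14 mm deep, bevelled mouth (0.2 rad play on the head), flats square to x and y; shank 10 mm thick; black handle bar 64 mm long (x), 18 mm wide (y), 60 to 84 mm above the lower end.
- driver_grip (a point): Centre of the driver's handle bar, on the shank's axis, 72 mm above the lower end; grip it across y.
- driver_socket (a point): Centre of the floor of the driver's socket, 14 mm above its lower end; it rests on the top of the head when the driver is seated.
- tool_block: Black plastic tool block, 100 (x) x 60 (y) x 28 mm, fixed; the driver stands in its 37 mm wide square pocket, 20 mm deep, 18 mm from its centre along -x. Two low sockets, up to 48 mm above the table, stand on the other end. Origin at the centre of its underside.
There are look-alikes about, which are no part of the job. What is shaped like the setting_block but orange or yellow is not meant.

How it is judged:
By the outcome, as a careful person would: the job done as asked, in the order asked, and still so for the second after the job is handed in, with the robot touching nothing.
It also fails if it takes over 72 s, if anything falls off the work surface, if the arm or the gripper's body presses on something with over 40 N, if the wrist force passes 120 N, or if a joint passes its speed limit or range.

ROBOT

A 6-joint arm with a two-finger parallel gripper is mounted at the origin on the work surface. World frame = base frame: x ahead of the robot, y to its left, z up, the work surface at z = 0. Lengths are in mm, angles in rad, forces in N, time in s.
With the tool pointing down it reaches from about 400 to 925 mm from the base axis. Payload 3.4 kg.
Tool frame: the origin (TCP) lies between the finger pads; the fingertips stand 14 mm ahead of it and the grasp point (between the pads) lies 5 mm behind it (r.nose_length is the distance from the TCP to the fingertips, in mm); y points along the fingers, z is the direction in which the jaws open and shut, and the axes are right-handed (so a half turn about y gives the same grasp; the last joint's range is limited). The gripper opens to 85 mm and grips with 20 to 120 N. Pads are 22 mm wide; open, the fingers measure 114 mm over their backs; the gripper's body (76 mm by 85 mm) begins 54 mm behind the grasp point. The pads swing forward as they close: fully open they stand 13 mm farther back than shut.
Start: joints at [-1.236, 0.307, 1.506, -0, 1.328, -0.073], TCP at [228.545, -527.635, 208.905] pointing down, gripper open.
Joint ranges: [-3.12, 3.12], [-1.05, 2.28], [0.14, 2.33], [-1.42, 4.57], [0.1, 2.73], [-2.68, 2.68]. Speed limits (rad/s): [2.57, 2.57, 3.14, 3.14, 3.14, 3.14].

INTERFACE

Orientations are given as a unit quaternion [w, x, y, z].
In Python, from plant import r, capture, camera_info, silhouettes gives the robot as it stands.
- The arm moves only by the tool carry_out, never from a script. Its argument "deltas" is a list that holds one entry, the list of rows, each a list of 7 numbers: the opening, from -1 (shut) to 1 (fully open), then the shift along the tool's x, y, z in mm, then the turn, a rotation vector about the tool's x, y, z in degrees. In form: [[[gripper, tx, ty, tz, rx, ry, rz], ...]]. A call has 1 to 10 rows; each row shifts and turns the commanded pose from where the row before left it, along the tool's axes as they then stand; what a row does not reach is not made up. A row lasts 1/8 s, in which the tool goes at most 62.5 mm and 10.7 degrees, less where a joint would pass 70% of its speed; a pose out of reach is approached as far as the arm can. A call with a gripper value outside its range is refused whole. The fingers move at their own pace and stop on an object; "grip_force" is the grip in N (left out, the last holds). Time passes only in rows, so rows that do not move let the fingers close. It gives the time, the measured TCP pose, the force and the opening at its end, in the units of the state.
- r.sense(): the state, without advancing time (a new reading comes with each control period).
- capture(name): name is "scene" or "top" or "wrist"; returns (picture, depth): 400x640x3 uint8, blue, green, red; 400x640 float32, mm along the optical axis (not along the pixel's ray), 0 where there is no reading.
- camera_info(name): a dict with "vfov" (degrees; the focal length in pixels is half the picture's height over the tangent of half this angle, whatever the lens; pixels are square), "cx", "cy" (the principal point, pixels), "R" (3x3) and "t" (3): a world point X has camera coordinates R X + t; the wrist camera has in their place "hand_eye" (4x4, takes a point from camera to tool coordinates, whose origin is the TCP and whose axes are the tool frame's). Camera axes: x right, y down, z forward; pixel columns grow to the right and rows downward; lengths in mm; the calibration is good to about 2 mm. A picture is of the moment at which its call begins: read the wrist's pose just before it. camera_info takes no time and is no camera call.
- r.hand_in(): hands the job in, once; it reports no verdict.
Trained networks look in the newest picture that a camera, given by its name, has taken for a name from the list of things; names that differ only in an ending like _2 or _b are one class to them, and where a whole thing is asked for, a point or a joint stands for the part that bears it (a point fixed in the world has none). Each returns a list of dicts, best first, with "conf" (0 to 1); they miss things now and then, are a little off and sometimes report something else, mostly with a low value. They report only what shows in the picture. A call takes as long as a camera call. They do not tell look-alikes from the thing itself.
- silhouettes(camera, label): "mask" (400x640 bool, what is visible of it) and "bbox" ([left, top, width, height] in pixels, round what is visible of it).
The state is a dict: "clock": time; "joint_positions": joint angles; "dq": joint speeds; "effort": joint torques, N m; "tool_pos": TCP position; "ee_rot": TCP orientation; "force": force on the tool from outside, world axes, zero at the start; "ft_torque": the same for the moment, N m; "grip_width": opening from 0.0 (shut) to 1.0 (fully open).
Only numpy, scipy, OpenCV 4.12 (cv2) and the standard library are available. Lean on these libraries where they do the work, as an engineer would, in place of code of your own. Each camera call takes 0.05 s, during which the arm holds its last target. There are 200 camera calls.

## Working session

There is one attempt and no reset: what is moved stays moved. The work goes in short steps, Python scripts to look and compute and a tool call to move; the robot and the scene stay as the last step left them, time stands still between calls to the robot, and variables do not carry over. Pictures are saved under pics/ and viewed, on a budget of 10 in all, crops included, one or two more only if the job needs it, and the job is handed in when it is done.

Besides the shell and the picture viewer there is one more tool, called after "Emit:" as name(argument=value, ...), one argument or row to a line, values as JSON. carry_out: Moves the arm, as the interface text tells. Its arguments: {"type":"object","properties":{"deltas":{"type":"array","items":{"type":"array","items":{"type":"array","items":{"type":"number"}}}},"grip_force":{"type":"number"}},"required":["deltas"]}

```bash
ls; mkdir -p pics; python3 - <<'E'
from plant import r,capture,camera_info,silhouettes
import cv2,numpy as np
s=r.sense();print(s)
for n in ["scene","top"]:
    p,d=capture(n);cv2.imwrite(f"pics/{n}0.png",p);np.savez(f"{n}0.npz",p=p,d=d);print(n,camera_info(n))
    for l in ["fixture","stop_screw","setting_block","driver","tool_block"]:
        for o in silhouettes(n,l)[:4]:
            m=o["mask"];print(n,l,round(o["conf"],2),o["bbox"])
print(camera_info("wrist"))
a=cv2.imread("pics/scene0.png");b=cv2.imread("pics/top0.png")
E
```

```text
pics
{'clock': 0.0, 'joint_positions': array([-1.23548896e+00,  3.07584468e-01,  1.50767352e+00,  1.08114647e-05,
        1.32839040e+00, -7.35199014e-02]), 'dq': array([-6.04967055e-04,  7.27431389e-04,  1.78272513e-03, -6.39778850e-04,
       -4.01364982e-06,  8.15721923e-04]), 'effort': array([-3.47854722e-03, -4.57561111e+01, -2.51915091e+01, -2.41028338e-04,
        1.34123189e-02, -1.24347116e-05]), 'tool_pos': array([ 228.30836948, -526.92475876,  207.9744636 ]), 'ee_rot': array([ 0.14344559, -0.14362796,  0.69310585, -0.69166369]), 'force': array([-0.10102068, -0.16132061, -0.65844805]), 'ft_torque': array([ 0.02918894, -0.01504928,  0.0412944 ]), 'grip_width': 0.9972310109430444}
scene {'vfov': 56.37847940386665, 'cx': 315.451100759288, 'cy': 196.5947282076424, 'R': array([[ 0.23972363,  0.97071351,  0.01574399],
       [ 0.83168588, -0.19697006, -0.51913523],
       [-0.50083048,  0.13754304, -0.8545471 ]]), 't': array([-116.5017587 , -302.81107447, 1235.35962397])}
scene fixture 0.64 [292.3, 214.3, 77.4, 125.9]
scene setting_block 0.92 [238.8, 184.9, 35.3, 40.1]
scene sett
[... 738 characters left out ...]
0.84 [313.5, 133.6, 9.7, 43.2]
top setting_block 0.82 [194.0, 203.7, 27.4, 49.0]
top setting_block 0.82 [190.1, 279.8, 48.1, 27.5]
top driver 0.58 [199.6, 152.8, 18.7, 25.3]
top tool_block 0.74 [196.6, 141.2, 33.8, 40.6]
top tool_block 0.42 [199.0, 151.4, 15.4, 26.6]
{'vfov': 64.17723937030337, 'cx': 316.7233438636022, 'cy': 198.57116440401865, 'hand_eye': array([[ 5.12995751e-04,  9.46047219e-01,  3.24028389e-01,
        -8.35021332e+01],
       [ 1.44302510e-03, -3.24028795e-01,  9.46046118e-01,
        -1.65171879e+02],
       [ 9.99998827e-01, -1.77365411e-05, -1.53139527e-03,
        -4.65131995e-01],
       [ 0.00000000e+00,  0.00000000e+00,  0.00000000e+00,
         1.00000000e+00]])}
```

```bash
python3 - <<'E'
import cv2,numpy as np
a=cv2.imread("pics/scene0.png")[140:360,180:460];b=cv2.imread("pics/top0.png")[70:320,180:440]
a=cv2.resize(a,(400,314),interpolation=2);b=cv2.resize(b,(400,385),interpolation=2)
a=cv2.imread("pics/scene0.png")[140:350,180:460];b=cv2.imread("pics/top0.png")[80:320,170:440]
cv2.imwrite("pics/both.png",np.hstack([cv2.resize(a,(420,315)),cv2.copyMakeBorder(cv2.resize(b,(354,315)),0,0,0,0,0)]))
E
```

```text
(no output)
```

View pics/both.png

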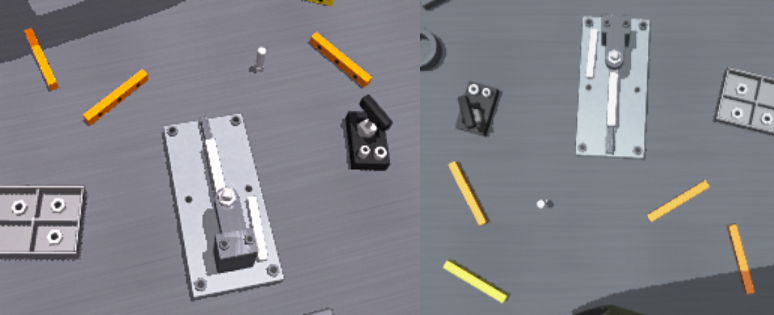

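```bash
cat > h.py <<'E'
import numpy as np,cv2
from plant import r,capture,camera_info,silhouettes
from scipy.spatial.transform import Rotation as Ro
def pose():
    s=r.sense();q=s["ee_rot"];return Ro.from_quat(q[[1,2,3,0]]).as_matrix(),s["tool_pos"]
def cam(n,P=None):
    c=camera_info(n);f=200/np.tan(np.radians(c["vfov"]/2))
    if "R" in c: R=c["R"].T;t=-R@c["t"]
    else:
        A,p=P or pose();H=c["hand_eye"];R=A@H[:3,:3];t=A@H[:3,3]+p
    return f,c["cx"],c["cy"],R,t
def cloud(n,d,P=None):
    f,cx,cy,R,t=cam(n,P);v,u=np.mgrid[:400,:640]
    X=np.stack([(u-cx)/f*d,(v-cy)/f*d,d],-1)@R.T+t;X[d<=0]=np.nan;return X
def atz(n,u,v,z,P=None):
    f,cx,cy,R,t=cam(n,P);w=R@np.array([(u-cx)/f,(v-cy)/f,1]);return t+w*(z-t[2])/w[2]
def proj(n,X,P=None):
    f,cx,cy,R,t=cam(n,P);c=(np.asarray(X)-t)@R;return np.stack([c[...,0]/c[...,2]*f+cx,c[...,1]/c[...,2]*f+cy],-1)
E
python3 - <<'E'
from h import *
print(pose()[0].round(3))
for n in["scene","top"]:
    z=np.load(n+"0.npz");X=cloud(n,z["d"])
    for l,z0 in[("fixture",10),("stop_screw",100),("setting_block",40),("driver",60),("tool_block",20)]:
        for o in silhouettes(n,l):
            P=X[o["mask"]];P=P[np.isfinite(P[:,0])&(P[:,2]>z0)]
            if len(P)<5: continue
            q=cv2.minAreaRect(P[:,:2].astype(np.float32));print(n,l,round(o["conf"],2),len(P),np.median(P,0).round(),P[:,2].min().round(),P[:,2].max().round(),np.round(q[0]),np.round(q[1]),round(q[2],1))
E
```

```text
[[-0.918 -0.     0.398]
 [-0.398 -0.    -0.918]
 [ 0.    -1.     0.   ]]
scene fixture 0.64 6057 [631. -15.  29.] 11.0 146.0 [599.  -2.] [140. 291.] 87.1
scene setting_block 0.79 242 [558.  -1.  68.] 46.0 117.0 [566.  -1.] [ 17. 103.] 86.9
scene driver 0.68 261 [539. 279.  90.] 61.0 95.0 [537. 281.] [63. 19.] 18.8
scene tool_block 0.7 588 [574. 268.  28.] 20.0 50.0 [554. 278.] [ 62. 102.] 74.4
scene tool_block 0.66 237 [557.  -1.  68.] 28.0 73.0 [556.   2.] [21. 92.] 86.2
top fixture 0.63 5054 [594.  -5.  30.] 12.0 150.0 [599.  -1.] [140. 290.] 87.0
top stop_screw 0.45 32 [633.  -4. 144.] 125.0 150.0 [633.  -4.] [13. 11.] 85.5
top setting_block 0.84 251 [567.   1.  69.] 62.0 74.0 [567.   1.] [ 16. 107.] 86.9
top driver 0.58 190 [535. 281.  92.] 68.0 97.0 [536. 282.] [62. 17.] 16.3
top tool_block 0.74 594 [567. 271.  29.] 20.0 93.0 [556. 279.] [ 61. 101.] 74.8
top tool_block 0.42 269 [538. 280.  90.] 22.0 97.0 [543. 290.] [80. 35.] 19.9
```

```bash
cat >> h.py <<'E'
def plan(target,ang,n,start=None,dz=1):
    """rows for a straight move to target (world mm), jaw axis at world angle ang (deg); tool pointing down"""
    A,p=pose() if start is None else start
    a0=np.degrees(np.arctan2(A[1,2],A[0,2]));p=np.array(p,float);target=np.array(target,float)
    st=(ang-a0)/n;out=[];a=a0
    D=lambda a:np.array([[np.sin(np.radians(a)),0,np.cos(np.radians(a))],[-np.cos(np.radians(a)),0,np.sin(np.radians(a))],[0,-1,0]])
    print("yaw0",a0.round(2),"dist/row",(np.linalg.norm(target-p)/n).round(1))
    for i in range(n):
        t=(D(a).T@((target-p)/(n-i))).round(1);rt=round(-st,1)
        out.append([*t.tolist(),0,rt,0]);p=p+D(a)@t;a-=rt
    for o in out: print(o)
    print("end",p.round(1),round(a,1));return D(a),p
E
python3 -c "
from h import *
plan([620,-4,225],33,12)"
```

```text
yaw0 -66.58 dist/row 54.5
[-47.3, -1.3, -27.1, 0, np.float64(-8.3), 0]
[-50.7, -1.3, -20.0, 0, np.float64(-8.3), 0]
[-53.0, -1.3, -12.4, 0, np.float64(-8.3), 0]
[-54.3, -1.4, -4.7, 0, np.float64(-8.3), 0]
[-54.4, -1.3, 3.2, 0, np.float64(-8.3), 0]
[-53.3, -1.4, 11.1, 0, np.float64(-8.3), 0]
[-51.2, -1.3, 18.6, 0, np.float64(-8.3), 0]
[-48.0, -1.4, 25.8, 0, np.float64(-8.3), 0]
[-43.7, -1.3, 32.5, 0, np.float64(-8.3), 0]
[-38.6, -1.4, 38.5, 0, np.float64(-8.3), 0]
[-32.6, -1.3, 43.6, 0, np.float64(-8.3), 0]
[-26.0, -1.4, 47.9, 0, np.float64(-8.3), 0]
end [620.  -4. 225.] 33.0
```

Emit:
carry_out(
  deltas=[
    [[1,-47.3,-1.3,-27.1,0,-8.3,0],[1,-50.7,-1.3,-20,0,-8.3,0],[1,-53,-1.3,-12.4,0,-8.3,0],[1,-54.3,-1.4,-4.7,0,-8.3,0],[1,-54.4,-1.3,3.2,0,-8.3,0],[1,-53.3,-1.4,11.1,0,-8.3,0],[1,-51.2,-1.3,18.6,0,-8.3,0],[1,-48,-1.4,25.8,0,-8.3,0],[1,-43.7,-1.3,32.5,0,-8.3,0],[1,-38.6,-1.4,38.5,0,-8.3,0]],
  ],
  grip_force=60,
)

```text
clock: 2.35
tool_pos: [555.7, -89.7, 222.5]
ee_rot: [-0.567, 0.567, -0.422, 0.422]
force: [0.2, -0.6, 0.7]
grip_width: 0.996
```

Emit:
carry_out(
  deltas=[
    [[1,-32.6,-1.3,43.6,0,-8.3,0],[1,-26,-1.4,47.9,0,-8.3,0],[1,0,0,0,0,0,0],[1,0,0,0,0,0,0]],
  ],
)

```text
clock: 2.85
tool_pos: [619.4, -4.1, 224.6]
ee_rot: [-0.621, 0.622, -0.338, 0.337]
force: [0.1, -0.5, -0.2]
grip_width: 1.001
```

```bash
python3 - <<'E'
from h import *
P=pose();print(P[1],r.sense()["force"].round(2))
p,d=capture("wrist");np.savez("w1.npz",p=p,d=d,A=P[0],t=P[1])
X=cloud("wrist",d,P)
for l in["stop_screw","stop_head","setting_block"]:
    for o in silhouettes("wrist",l)[:3]:
        Q=X[o["mask"]];Q=Q[np.isfinite(Q[:,0])];print(l,round(o["conf"],2),o["bbox"],np.median(Q,0).round(1),Q[:,2].min(),Q[:,2].max())
c=proj("wrist",[633,-4,145],P);print(c)
cv2.imwrite("pics/w1.png",cv2.resize(p[60:360,120:520],(800,600),interpolation=2))
E
```

```text
[619.41419235  -4.05321743 224.59525057] [ 0.09 -0.47 -0.16]
stop_screw 0.62 [320.9, 196.7, 21.5, 19.8] [632.9  -1.1 143.5] 117.01065488192592 146.92737448114002
stop_head 0.74 [322.0, 191.9, 23.4, 25.2] [632.9  -1.1 143.7] 117.01065488192592 146.92737448114002
setting_block 0.62 [224.7, 104.0, 103.2, 75.2] [565.5   2.4  68.5] 27.358238572584696 96.48383565860604
setting_block 0.59 [1.2, 178.1, 11.9, 23.7] [ 314.  -239.6    9.4] -1.215687465170845 22.423385360039333
setting_block 0.56 [47.9, 75.9, 49.5, 122.5] [ 364.2 -126.1   21.1] -1.2553293821839588 24.621748010019587
[330.72302933 207.75305817]
```

View pics/w1.png

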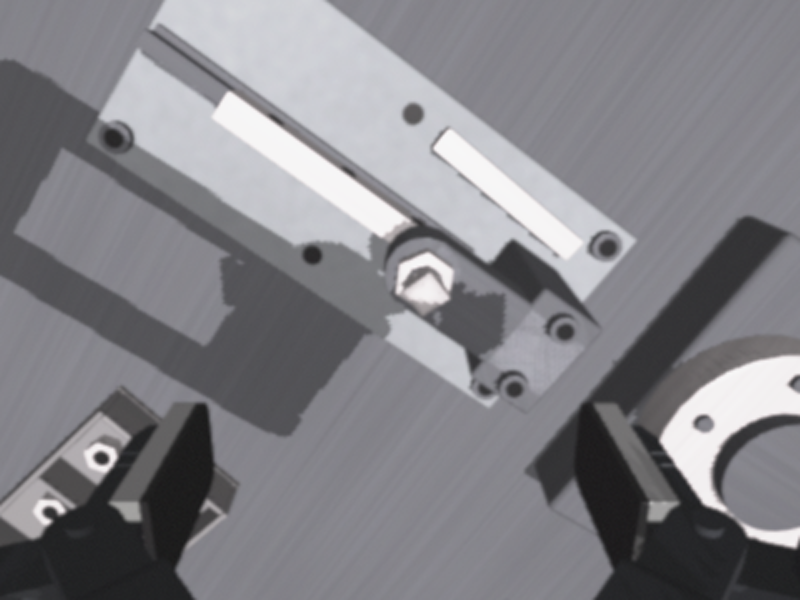

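```bash
python3 - <<'E'
from h import *
z=np.load("w1.npz");p,d=z["p"],z["d"];P=(z["A"],z["t"]);X=cloud("wrist",d,P)
m=(abs(X[...,0]-633)<25)&(abs(X[...,1]+2)<25)
for lo,hi in[(134,142),(142,150),(138,150)]:
    Q=X[m&(X[...,2]>lo)&(X[...,2]<hi)];q=cv2.minAreaRect(Q[:,:2].astype(np.float32));print(lo,len(Q),Q.mean(0).round(1),np.round(q[0],1),np.round(q[1],1),round(q[2],1))
Q=X[m&(X[...,2]>142)];print(np.percentile(Q[:,2],[10,50,90]))
B=X[(abs(X[...,2]-68)<5)&(abs(X[...,1]-2)<20)&(X[...,0]>480)&(X[...,0]<612)];q=cv2.minAreaRect(B[:,:2].astype(np.float32));print(np.median(B,0),np.round(q[0],1),np.round(q[1],1),q[2],B[:,0].min())
# rail/plate
for x,y in[(495,5),(545,40),(545,-30)]:
    k=(abs(X[...,0]-x)<6)&(abs(X[...,1]-y)<3);print(x,y,np.nanmedian(X[k],0))
c=p[180:225,305:360];g=cv2.resize(c,(660,540),interpolation=2);cv2.imwrite("pics/w1h.png",g)
E
```

```text
134 83 [631.    0.  138.4] [634.4  -3.1] [14.1 14.5] 69.9
142 253 [634.   -2.6 144.4] [634.6  -3.2] [14.  13.9] 69.8
138 301 [633.7  -2.2 143.7] [634.5  -3.1] [14.  14.4] 69.9
[274.42048227 325.92391866 331.0813431 ]
[560.46147996   1.21987804  68.69600302] [562.7   0.8] [16.5 99.5] 87.1667709350586 512.7372518818164
495 5 [494.54743339   5.1105026   46.95851238]
545 40 [544.83251911  40.06330957  28.64723689]
545 -30 [545.0782808  -30.067306    29.06569616]
```

View pics/w1h.png

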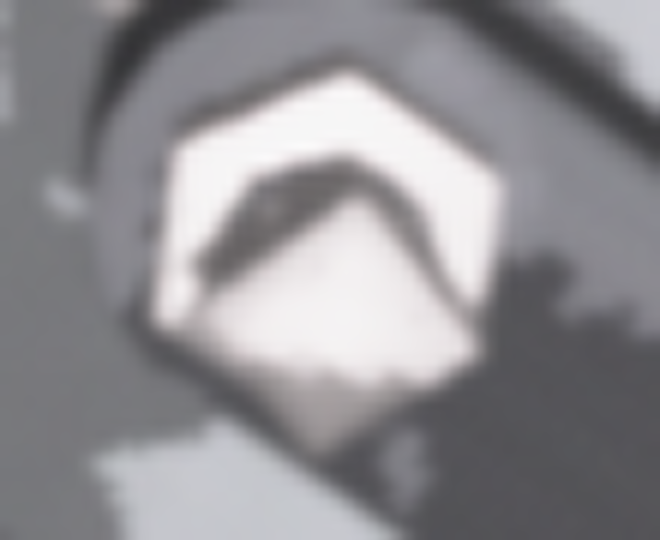

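```bash
python3 -c "
from h import *
plan([537,282,175],107.5,8)"
```

```text
yaw0 32.9 dist/row 37.9
[-35.7, 6.3, 10.9, 0, np.float64(-9.3), 0]
[-33.5, 6.3, 16.5, 0, np.float64(-9.3), 0]
[-30.4, 6.3, 21.7, 0, np.float64(-9.3), 0]
[-26.5, 6.3, 26.3, 0, np.float64(-9.3), 0]
[-21.9, 6.2, 30.3, 0, np.float64(-9.3), 0]
[-16.7, 6.3, 33.4, 0, np.float64(-9.3), 0]
[-11.1, 6.2, 35.7, 0, np.float64(-9.3), 0]
[-5.1, 6.3, 37.0, 0, np.float64(-9.3), 0]
end [537.  282.1 175. ] 107.3
```

Emit:
carry_out(
  deltas=[
    [[1,-35.7,6.3,10.9,0,-9.3,0],[1,-33.5,6.3,16.5,0,-9.3,0],[1,-30.4,6.3,21.7,0,-9.3,0],[1,-26.5,6.3,26.3,0,-9.3,0],[1,-21.9,6.2,30.3,0,-9.3,0],[1,-16.7,6.3,33.4,0,-9.3,0],[1,-11.1,6.2,35.7,0,-9.3,0],[1,-5.1,6.3,37,0,-9.3,0],[1,0,0,0,0,0,0],[1,0,0,0,0,0,0]],
  ],
)

```text
clock: 4.3
tool_pos: [537.4, 282.0, 175.0]
ee_rot: [-0.699, 0.699, 0.106, -0.106]
force: [0.0, 0.7, 1.2]
grip_width: 0.998
```

```bash
python3 - <<'E'
from h import *
P=pose();print(P[1],r.sense()["clock"])
p,d=capture("wrist");np.savez("w2.npz",p=p,d=d,A=P[0],t=P[1])
X=cloud("wrist",d,P)
m=(abs(X[...,0]-537)<50)&(abs(X[...,1]-282)<50)
for lo,hi in[(85,100),(88,100)]:
    M=m&(X[...,2]>lo)&(X[...,2]<hi);Q=X[M];q=cv2.minAreaRect(Q[:,:2].astype(np.float32));print(lo,len(Q),Q.mean(0).round(1),np.round(q[0],1),np.round(q[1],1),round(q[2],1))
v=np.argwhere(M);print(v.min(0),v.max(0))
cv2.imwrite("pics/w2.png",p)
o=silhouettes("wrist","driver")
for k in o: print(k["conf"],k["bbox"])
plan([Q[:,0].mean(),Q[:,1].mean(),75],107.5,5)
E
```

```text
[537.41758874 282.04450619 175.04370235] 4.3
85 1550 [534.7 282.3  91.4] [536.7 282.8] [63.3 18.4] 16.5
88 1515 [535.  282.4  91.5] [536.7 283.1] [63.2 17.3] 16.7
[158 307] [230 328]
0.61 [305.9, 154.1, 25.0, 80.0]
yaw0 107.28 dist/row 20.1
[-0.5, 20.0, 0.3, 0, np.float64(-0.0), 0]
[-0.5, 20.1, 0.3, 0, np.float64(-0.0), 0]
[-0.5, 20.0, 0.3, 0, np.float64(-0.0), 0]
[-0.5, 20.1, 0.2, 0, np.float64(-0.0), 0]
[-0.5, 20.0, 0.3, 0, np.float64(-0.0), 0]
end [535.  282.4  75. ] 107.3
```

View pics/w2.png

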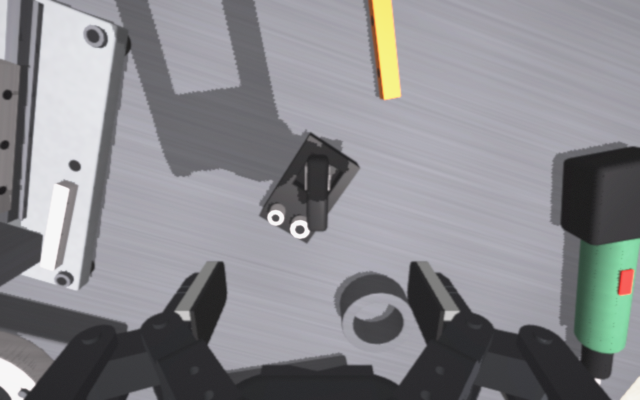

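```bash
python3 - <<'E'
from h import *
z=np.load("w2.npz");X=cloud("wrist",z["d"],(z["A"],z["t"]))
L=(X-[536.7,283,0])@np.array([[np.cos(.29),-np.sin(.29),0],[np.sin(.29),np.cos(.29),0],[0,0,1]])
v=np.mgrid[:400,:640][0]
m=(v<255)&(abs(L[...,0])<60)&(abs(L[...,1])<75)&(abs(L[...,1])>15);print(np.nanmax(L[m][:,2]))
k=X[310,340],X[310,350],X[200,600],X[320,610];print(k)
plan([536.7,283,75],106.6,5)
E
```

```text
50.10131826691497
(array([690.82278722, 360.14202992,  17.30688848]), array([670.9512966 , 363.65878469,  40.21271687]), array([472.57955543, 548.68314643,  49.69271559]), array([592.35838011, 641.93880796,  47.74116998]))
yaw0 107.28 dist/row 20.0
[-0.1, 20.0, 0.3, 0, np.float64(0.1), 0]
[-0.1, 20.1, 0.3, 0, np.float64(0.1), 0]
[-0.2, 20.0, 0.3, 0, np.float64(0.1), 0]
[-0.1, 20.1, 0.3, 0, np.float64(0.1), 0]
[-0.2, 20.0, 0.3, 0, np.float64(0.1), 0]
end [536.7 283.   75. ] 106.8
```

Emit:
carry_out(
  deltas=[
    [[0.1,0,20,0.3,0,0.1,0],[0.1,-0.1,20,0.3,0,0.1,0],[0.1,-0.2,20,0.3,0,0.2,0],[0.1,-0.1,20,0.3,0,0.1,0],[0.1,-0.2,20,0.3,0,0.2,0],[-1,0,0,0,0,0,0],[-1,0,0,0,0,0,0],[-1,0,0,0,0,0,0],[-1,0,0,0,0,0,0],[-1,0,0,0,0,0,0]],
  ],
  grip_force=60,
)

```text
clock: 5.65
tool_pos: [536.4, 284.6, 75.3]
ee_rot: [0.7, -0.7, -0.103, 0.103]
force: [0.3, -0.4, 0.1]
grip_width: -0.002
```

```bash
python3 -c "
from h import *
s=r.sense();print(s)
A,p=pose();print(p)
e=plan([p[0],p[1],p[2]+130],106.8,3)
plan([634.5,-3.1,225],69.9,7,e)"
```

```text
{'clock': 5.65, 'joint_positions': array([ 4.18174260e-01,  4.73850258e-01,  1.60653400e+00, -7.34227859e-06,
        1.06029951e+00, -1.44456960e+00]), 'dq': array([ 0.00113474,  0.00282787,  0.00337774, -0.00128888, -0.00127587,
        0.00132457]), 'effort': array([-5.27393154e-02, -5.17611194e+01, -2.07580554e+01, -3.92897346e-03,
       -7.53774948e-03,  1.91173845e-04]), 'tool_pos': array([536.43154312, 284.55826863,  75.31700882]), 'ee_rot': array([ 0.69967047, -0.69950205, -0.10316422,  0.10254399]), 'force': array([ 0.26800365, -0.36802159,  0.08671061]), 'ft_torque': array([-0.0095192 , -0.03396902,  0.03421301]), 'grip_width': -0.0019011686972112134}
[536.43154312 284.55826863  75.31700882]
yaw0 106.73 dist/row 43.3
[0.0, -43.3, 0.0, 0, np.float64(-0.0), 0]
[0.0, -43.3, 0.0, 0, np.float64(-0.0), 0]
[0.0, -43.4, 0.0, 0, np.float64(-0.0), 0]
end [536.4 284.6 205.3] 106.7
yaw0 106.73 dist/row 43.5
[1.6, -2.8, -43.4, 0, np.float64(5.3), 0]
[5.6, -2.8, -43.1, 0, np.float64(5.3), 0]
[9.5, -2.8, -42.3, 0, np.float64(5.3), 0]
[13.4, -2.8, -41.3, 0, np.float64(5.3), 0]
[17.2, -2.8, -39.9, 0, np.float64(5.3), 0]
[20.8, -2.8, -38.1, 0, np.float64(5.3), 0]
[24.2, -2.9, -36.0, 0, np.float64(5.3), 0]
end [634.5  -3.1 225. ] 69.6
```

```bash
python3 - <<'E'
from h import *
P=pose();p,d=capture("wrist");cv2.imwrite("pics/w3.png",p);print(P[1])
p2,d2=capture("scene");X=cloud("scene",d2)
m=(abs(X[...,0]-537)<70)&(abs(X[...,1]-282)<70)&(X[...,2]>55)
print(m.sum());cv2.imwrite("pics/both3.png",np.hstack([cv2.resize(p[100:400,120:520],(400,300)),cv2.resize(p2[170:270,370:490],(360,300))]))
E
```

```text
[536.43154312 284.55826863  75.31700882]
9627
```

View pics/both3.png

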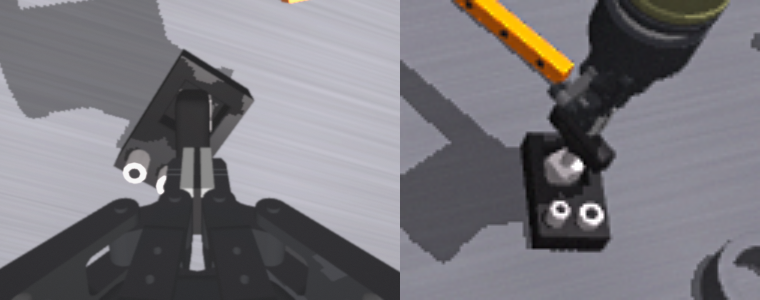

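```bash
python3 - <<'E'
from h import *
P=pose();p,d=capture("wrist");X=cloud("wrist",d,P)
A,t=P
for v in range(185,300,8):
    print(v,[tuple(np.round(A.T@(X[v,u]-t)).astype(float).tolist()) for u in (300,309,317,325,334)])
E
```

```text
185 [(-21.0, 47.0, -11.0), (-15.0, 67.0, -5.0), (-21.0, 46.0, 1.0), (-21.0, 48.0, 6.0), (-21.0, 48.0, 13.0)]
193 [(-30.0, -1.0, -8.0), (-31.0, -4.0, -3.0), (-31.0, -3.0, 1.0), (-30.0, -1.0, 5.0), (-15.0, 47.0, 13.0)]
201 [(-30.0, -14.0, -8.0), (-31.0, -14.0, -3.0), (-31.0, -15.0, 1.0), (-31.0, -15.0, 5.0), (-2.0, 66.0, 14.0)]
209 [(-27.0, -17.0, -8.0), (-27.0, -18.0, -3.0), (-27.0, -16.0, 1.0), (-27.0, -16.0, 5.0), (5.0, 68.0, 14.0)]
217 [(-23.0, -17.0, -8.0), (-23.0, -16.0, -3.0), (-23.0, -17.0, 1.0), (-23.0, -18.0, 5.0), (12.0, 68.0, 14.0)]
225 [(-19.0, -18.0, -8.0), (-18.0, -16.0, -3.0), (-19.0, -17.0, 1.0), (-19.0, -17.0, 5.0), (13.0, 55.0, 14.0)]
233 [(-13.0, -15.0, -8.0), (-15.0, -18.0, -3.0), (-14.0, -17.0, 1.0), (-14.0, -16.0, 5.0), (15.0, 47.0, 13.0)]
241 [(-9.0, -16.0, -8.0), (-10.0, -17.0, -3.0), (-10.0, -17.0, 1.0), (-9.0, -16.0, 5.0), (22.0, 48.0, 13.0)]
249 [(-5.0, -17.0, -8.0), (-11.0, -29.0, -3.0), (-11.0, -28.0, 1.0), (-11.0, -28.0, 5.0), (29.0, 47.0, 14.0)]
257 [(-0.0, -17.0, -8.0), (-11.0, -35.0, -3.0), (-11.0, -36.0, 1.0), (-12.0, -37.0, 4.0), (51.0, 75.0, 15.0)]
265 [(-7.0, -36.0, -7.0), (-11.0, -42.0, -3.0), (-12.0, -44.0, 1.0), (-11.0, -43.0, 4.0), (-7.0, -37.0, 9.0)]
273 [(-7.0, -43.0, -7.0), (-11.0, -50.0, -3.0), (-11.0, -49.0, 1.0), (-11.0, -50.0, 4.0), (-7.0, -42.0, 8.0)]
281 [(-11.0, -55.0, -6.0), (-11.0, -55.0, -2.0), (-11.0, -55.0, 1.0), (-11.0, -55.0, 4.0), (-8.0, -50.0, 8.0)]
289 [(-12.0, -62.0, -6.0), (-10.0, -59.0, -2.0), (-11.0, -60.0, 1.0), (-11.0, -60.0, 4.0), (-12.0, -61.0, 7.0)]
297 [(-13.0, -68.0, -5.0), (-12.0, -67.0, -2.0), (-7.0, -60.0, 1.0), (-12.0, -67.0, 4.0), (-13.0, -69.0, 7.0)]
```

View pics/w3.png

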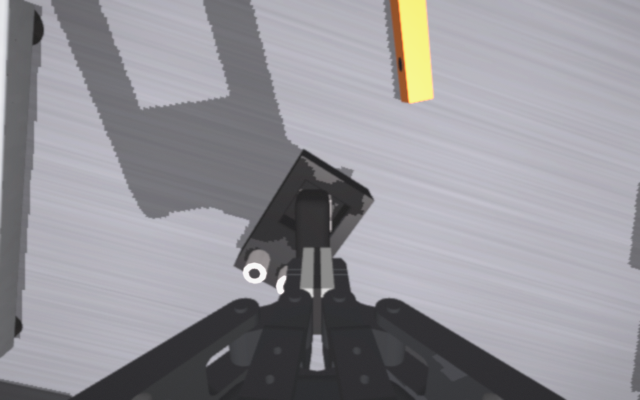

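```bash
python3 - <<'E'
from h import *
print(r.nose_length)
z=np.load("w2.npz");X=cloud("wrist",z["d"],(z["A"],z["t"]));L=(X-z["t"])@z["A"]
for v,u in[(265,220),(268,216),(300,200),(265,415),(275,420),(310,215),(320,185),(340,160),(380,300)]: print(v,u,L[v,u].round())
P=pose();p,d=capture("wrist");L=(cloud("wrist",d,P)-P[1])@P[0]
for v in(246,248,250,260,280,295): print(v,L[v,290:345:4,2].round().tolist(),L[v,290:345:4,1].round().tolist())
cv2.imwrite("pics/w4.png",cv2.resize(p[180:380,210:430],(770,700)[:2],interpolation=2)[:600])
E
```

```text
14.0
265 220 [-10. -41. -42.]
268 216 [-11. -46. -42.]
300 200 [-10. -67. -42.]
265 415 [-11. -44.  43.]
275 420 [-11. -51.  43.]
310 215 [  5. -53. -42.]
320 185 [ -7. -73. -46.]
340 160 [-12. -88. -46.]
380 300 [ -11. -101.   -4.]
246 [-19.0, -16.0, -9.0, -7.0, -5.0, -3.0, -1.0, 1.0, 3.0, 5.0, 11.0, 13.0, 17.0, 22.0] [47.0, 46.0, -16.0, -17.0, -17.0, -17.0, -17.0, -16.0, -17.0, -16.0, 46.0, 46.0, 48.0, 75.0]
248 [-19.0, -16.0, -9.0, -7.0, -5.0, -3.0, -1.0, 1.0, 3.0, 5.0, 7.0, 14.0, 17.0, 22.0] [48.0, 46.0, -16.0, -17.0, -28.0, -27.0, -27.0, -26.0, -28.0, -28.0, -28.0, 47.0, 47.0, 75.0]
250 [-19.0, -16.0, -9.0, -7.0, -4.0, -3.0, -1.0, 1.0, 3.0, 5.0, 7.0, 14.0, 19.0, 22.0] [47.0, 47.0, -16.0, -16.0, -29.0, -29.0, -30.0, -30.0, -30.0, -30.0, -29.0, 47.0, 76.0, 76.0]
260 [-12.0, -10.0, -8.0, -6.0, -4.0, -2.0, -1.0, 1.0, 3.0, 5.0, 7.0, 9.0, 11.0, 13.0] [-32.0, -33.0, -32.0, -40.0, -39.0, -39.0, -38.0, -39.0, -39.0, -38.0, -37.0, -32.0, -30.0, -31.0]
280 [-11.0, -9.0, -7.0, -5.0, -4.0, -2.0, -0.0, 1.0, 3.0, 4.0, 6.0, 8.0, 10.0, 11.0] [-49.0, -48.0, -49.0, -54.0, -55.0, -56.0, -55.0, -55.0, -55.0, -54.0, -54.0, -49.0, -48.0, -49.0]
295 [-9.0, -8.0, -6.0, -5.0, -3.0, -2.0, -0.0, 1.0, 3.0, 4.0, 5.0, 7.0, 8.0, 10.0] [-67.0, -67.0, -68.0, -66.0, -67.0, -66.0, -59.0, -59.0, -59.0, -66.0, -65.0, -68.0, -67.0, -68.0]
```

Emit:
carry_out(
  deltas=[
    [[0.2,0,0,-0.5,0,0,0],[0.2,0,0,-0.5,0,0,0],[0.2,0,0,-0.5,0,0,0],[0.2,0,14,0,0,0,0],[0.2,0,14,0,0,0,0],[0.2,0,14,0,0,0,0],[-1,0,0,0,0,0,0],[-1,0,0,0,0,0,0],[-1,0,0,0,0,0,0],[-1,0,0,0,0,0,0]],
  ],
)

```text
clock: 7.1
tool_pos: [536.8, 283.1, 33.1]
ee_rot: [0.7, -0.7, -0.103, 0.103]
force: [-0.1, -0.7, -2.2]
grip_width: 0.2
```

```bash
python3 -c "
from h import *
s=r.sense();print(s['grip_width'],s['force'],s['clock'])
A,p=pose();print(p)
e=plan([p[0],p[1],p[2]+130],106.8,3)
plan([634.5,-3.1,185],69.9,7,e)"
```

```text
0.20002468748294733 [-0.12961169 -0.71846358 -2.24825255] 7.1
[536.7907984  283.05857011  33.14488351]
yaw0 106.72 dist/row 43.3
[0.0, -43.3, 0.0, 0, np.float64(-0.0), 0]
[0.0, -43.3, 0.0, 0, np.float64(-0.0), 0]
[0.0, -43.4, 0.0, 0, np.float64(-0.0), 0]
end [536.8 283.1 163.1] 106.7
yaw0 106.72 dist/row 43.3
[1.6, -3.1, -43.2, 0, np.float64(5.3), 0]
[5.6, -3.1, -42.8, 0, np.float64(5.3), 0]
[9.5, -3.1, -42.1, 0, np.float64(5.3), 0]
[13.4, -3.1, -41.1, 0, np.float64(5.3), 0]
[17.1, -3.2, -39.7, 0, np.float64(5.3), 0]
[20.7, -3.1, -37.9, 0, np.float64(5.3), 0]
[24.1, -3.2, -35.8, 0, np.float64(5.3), 0]
end [634.5  -3.1 185. ] 69.6
```

Emit:
carry_out(
  deltas=[
    [[-1,0,-43,0,0,0,0],[-1,0,-43,0,0,0,0],[-1,0,-44,0,0,0,0],[-1,1.6,-3.1,-43.2,0,5.3,0],[-1,5.6,-3.1,-42.8,0,5.3,0],[-1,9.5,-3.1,-42.1,0,5.3,0],[-1,13.4,-3.1,-41.1,0,5.3,0],[-1,17.1,-3.2,-39.7,0,5.3,0],[-1,20.7,-3.1,-37.9,0,5.3,0],[-1,24.1,-3.2,-35.8,0,5.1,0]],
  ],
)

```text
clock: 8.35
tool_pos: [634.5, -4.5, 185.0]
ee_rot: [0.696, -0.696, 0.125, -0.125]
force: [0.6, 0.2, -2.3]
grip_width: 0.204
```

Emit:
carry_out(
  deltas=[
    [[-1,0,0,0,0,0,0],[-1,0,0,0,0,0,0]],
  ],
)

```text
clock: 8.6
tool_pos: [633.8, -3.0, 184.6]
ee_rot: [0.696, -0.696, 0.124, -0.124]
force: [-0.4, 0.5, -0.9]
grip_width: 0.206
```

```bash
python3 - <<'E'
from h import *
P=pose();s=r.sense();print(P[1],s["grip_width"],s["force"],s["joint_positions"].round(2),s["clock"])
p,d=capture("wrist");X=cloud("wrist",d,P)
a=p[120:320,200:420]
p2,d2=capture("scene");p3,d3=capture("top")
b=p2[165:285,270:390]
np.savez("w5.npz",p=p,d=d,A=P[0],t=P[1],p2=p2,d2=d2,p3=p3,d3=d3)
L=(X-P[1])@P[0]
for lo,hi in[(-62,-57),(-60,-45),(-5,8),(8,28)]:
    m=(abs(L[...,0])<45)&(abs(L[...,2])<14)&(L[...,1]>lo)&(L[...,1]<hi);Q=L[m]
    if len(Q)>5:print(lo,hi,len(Q),Q.min(0).round(1),Q.max(0).round(1),Q.mean(0).round(1))
m=(abs(X[...,0]-634)<20)&(abs(X[...,1]+3)<20)&(X[...,2]>138)&(X[...,2]<148);Q=X[m];print(len(Q),Q.min(0),Q.max(0))
cv2.imwrite("pics/w5.png",np.hstack([cv2.resize(a,(440,400)),cv2.resize(b,(360,360))[:,:360] if 0 else cv2.resize(b,(360,400))]))
E
```

```text
[633.8414653   -2.9952953  184.57653371] 0.2057191182316651 [-0.39146384  0.46138233 -0.92607227] [-0.07  0.41  1.41  0.    1.32 -1.29] 8.6
-62 -57 6026 [-31.7 -62.  -14. ] [ 31.9 -57.   14. ] [ -3.7 -59.3   0.4]
-60 -45 6257 [-32.2 -60.  -14. ] [ 31.9 -45.   14. ] [ -6.6 -57.8   0.4]
-5 8 42 [-12.1  -0.7 -11.9] [-8.5  8.  12.1] [-11.4   3.9  -3. ]
8 28 391 [-12.4   8.1 -12. ] [-10.9  25.6  12. ] [-11.6  16.1   0.1]
67 [625.45609815  -7.65473822 138.03529345] [631.10210622   5.09930662 143.97855397]
```

View pics/w5.png

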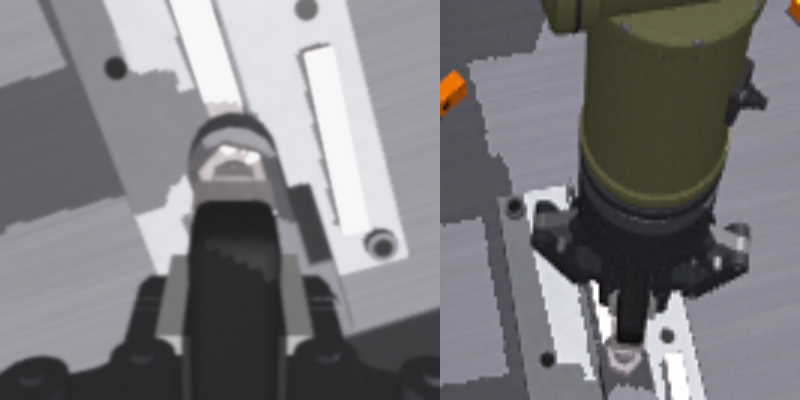

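```bash
python3 - <<'E'
from h import *
z=np.load("w5.npz");P=(z["A"],z["t"]);X=cloud("wrist",z["d"],P);L=(X-P[1])@P[0]
m=(abs(X[...,0]-634)<20)&(abs(X[...,1]+3)<20)&(X[...,2]>131)&(X[...,2]<142)
Q=L[m];print(len(Q));
for zz in range(-9,10,2):
    q=Q[abs(Q[:,2]-zz)<1]; 
    if len(q):print(zz,len(q),q[:,0].min().round(1),np.median(q[:,0]).round(1))
d=np.array([634.5,-3.1,0])-P[1];print(P[0].T@d)
E
```

```text
112
-7 6 -6.1 -5.8
-5 18 -6.3 -6.0
-3 18 -6.3 -5.8
-1 12 -6.1 -5.9
1 17 -6.3 -5.9
3 18 -6.3 -5.8
5 16 -6.3 -5.8
7 7 -6.1 -5.8
[8.23961342e-01 1.84575892e+02 5.14411134e-02]
```

Emit:
carry_out(
  deltas=[
    [[-1,0.5,6,0,0,0,0],[-1,0,6,0,0,0,0],[-1,0,4,0,0,0,0],[-1,0,4,0,0,0,0],[-1,0,4,0,0,0,0],[-1,0,0,0,0,0,0]],
  ],
)

```text
clock: 9.5
tool_pos: [634.5, -3.4, 160.2]
ee_rot: [-0.696, 0.696, -0.124, 0.124]
force: [0.1, -0.2, -0.9]
grip_width: 0.205
```

Emit:
carry_out(
  deltas=[
    [[-1,0,2,0,0,0,0],[-1,0,1,0,0,0,0],[-1,0,0.5,0,0,0,0],[-1,0,0,0,0,0,0]],
  ],
)

```text
clock: 10.0
tool_pos: [634.8, -3.3, 157.2]
ee_rot: [0.696, -0.696, 0.124, -0.124]
force: [-0.7, 0.7, -1.7]
grip_width: 0.204
```

Emit:
carry_out(
  deltas=[
    [[-1,0,0.7,0,0,0,0],[-1,0,0.7,0,0,0,0],[-1,0,0,0,0,0,0]],
  ],
)

```text
clock: 10.38
tool_pos: [634.7, -3.3, 155.7]
ee_rot: [-0.696, 0.696, -0.124, 0.124]
force: [0.7, -0.7, -1.1]
grip_width: 0.207
```

Emit:
carry_out(
  deltas=[
    [[-1,0,0.5,0,0,0,0],[-1,0,0.5,0,0,0,0],[-1,0,0,0,0,0,0]],
  ],
)

```text
clock: 10.75
tool_pos: [635.0, -3.3, 155.4]
ee_rot: [0.696, -0.696, 0.124, -0.124]
force: [-1.3, -0.4, 2.4]
grip_width: 0.203
```

```bash
python3 - <<'E'
from h import *
z=np.load("w1.npz");X=cloud("wrist",z["d"],(z["A"],z["t"]))
q=X[np.hypot(X[...,0]-634.5,X[...,1]+3.1)<3.5];q=q[(q[:,2]>135)&(q[:,2]<155)];print(len(q),q[:,2].mean(),np.median(q[:,2]),q[:,2].std())
for n in (("scene","d2"),("top","d3")): pass
t=np.load("top0.npz");Y=cloud("top",t["d"])
for lab,Z,cx in(("w",X,None),("top",Y,None)):
    d=np.array([np.cos(-.0495),np.sin(-.0495)]);u=(Z[...,:2]-[634.5,-3.1])@d;v=(Z[...,:2]-[634.5,-3.1])@[-d[1],d[0]]
    b=Z[(u<-30)&(u>-110)&(abs(v)<6)];b=b[b[:,2]>60];print(lab,"block",len(b),b[:,2].mean(),b[:,2].std())
    ra=Z[(u<-130)&(u>-165)&(abs(v)<3)];print("rail",len(ra),np.median(ra[:,2]),"near end",u[(abs(v)<6)&(Z[...,2]>60)&(Z[...,2]<75)&(u>-130)].min())
q=Y[np.hypot(Y[...,0]-634.5,Y[...,1]+3.1)<4];q=q[q[:,2]>135];print(q[:,2])
print(r.sense()["force"],r.sense()["tool_pos"],r.sense()["joint_positions"])
E
```

```text
51 145.27985377697465 145.15623776260674 0.5998336982976417
w block 3959 266.2512602893278 111.75796476576504
rail 209 46.75791930959167 near end -121.086741549515
top block 145 68.82437523369069 1.9141509185544245
rail 32 47.44484274376225 near end -121.90792970853488
[148.58728402 143.50534697 143.15573473 147.64292979 146.14159227
 146.45277108 145.95116669 144.87170308 143.5517187 ]
[-1.30495845 -0.38337219  2.39046948] [634.98499374  -3.34052611 155.43902707] [-7.17382638e-02  4.30248597e-01  1.44960744e+00 -4.87508860e-05
  1.26099664e+00 -1.29036052e+00]
```

Emit:
carry_out(
  deltas=[
    [[-1,0,0,0,0,10,0],[-1,0,0.1,0,0,10,0],[-1,0,0.2,0,0,10,0],[-1,0,0.1,0,0,10,0],[-1,0,0.2,0,0,10,0],[-1,0,0.1,0,0,10,0],[-1,0,0.1,0,0,10,0],[-1,0,0.1,0,0,10,0],[-1,0,0.1,0,0,10,0],[-1,0,0,0,0,0,0]],
  ],
)

```text
clock: 12.0
tool_pos: [635.7, -3.3, 154.3]
ee_rot: [-0.406, 0.405, -0.579, 0.58]
force: [0.2, 1.3, 2.3]
grip_width: 0.202
```

```bash
python3 - <<'E'
from h import *
s=r.sense();A,p=pose();print(p,s["force"],s["ft_torque"],s["joint_positions"].round(2))
e=plan([p[0],p[1],p[2]+50],-20,2)
e=plan([526.8,2.2,150],87.2,10,e)
E
```

```text
[635.66868248  -3.33610941 154.28439895] [0.16736615 1.27196968 2.34269744] [ 0.03454578 -0.1296223  -0.03828647] [-0.07  0.43  1.45  0.    1.26  0.28]
yaw0 -20.07 dist/row 25.0
[0.0, -25.0, 0.0, 0, np.float64(-0.0), 0]
[0.0, -25.0, 0.0, 0, np.float64(-0.0), 0]
end [635.7  -3.3 204.3] -20.1
yaw0 -20.07 dist/row 12.2
[3.2, 5.4, -10.4, 0, np.float64(-10.7), 0]
[1.2, 5.4, -10.8, 0, np.float64(-10.7), 0]
[-0.8, 5.4, -10.9, 0, np.float64(-10.7), 0]
[-2.8, 5.4, -10.5, 0, np.float64(-10.7), 0]
[-4.7, 5.4, -9.8, 0, np.float64(-10.7), 0]
[-6.5, 5.5, -8.8, 0, np.float64(-10.7), 0]
[-8.0, 5.4, -7.4, 0, np.float64(-10.7), 0]
[-9.2, 5.5, -5.9, 0, np.float64(-10.7), 0]
[-10.2, 5.4, -4.0, 0, np.float64(-10.7), 0]
[-10.7, 5.5, -2.1, 0, np.float64(-10.7), 0]
end [526.8   2.2 150. ] 86.9
```

Emit:
carry_out(
  deltas=[
    [[0.1,0,0,0,0,0,0],[0.1,0,0,0,0,0,0],[0.1,0,-25,0,0,0,0],[0.1,0,-27,0,0,0,0],[0.1,3.2,0,-10.4,0,-10.6,0],[0.1,1.2,0,-10.8,0,-10.6,0],[0.1,-0.8,0,-10.9,0,-10.6,0],[0.1,-2.8,0,-10.5,0,-10.6,0],[0.1,-4.7,0,-9.8,0,-10.6,0],[0.1,-6.5,0,-8.8,0,-10.6,0]],
  ],
)

```text
clock: 13.25
tool_pos: [568.9, 0.5, 205.6]
ee_rot: [-0.65, 0.651, -0.277, 0.277]
force: [-1.1, -0.6, 0.4]
grip_width: 0.546
```

Emit:
carry_out(
  deltas=[
    [[0.1,-8,0,-7.4,0,-10.6,0],[0.1,-9.2,15,-5.9,0,-10.6,0],[0.1,-10.2,20,-4,0,-10.6,0],[0.1,-10.7,20,-2.1,0,-10.6,0],[0.1,0,30,0,0,-1,0],[0.1,0,0,0,0,0,0]],
  ],
)

```text
clock: 14.0
tool_pos: [523.5, 3.4, 118.9]
ee_rot: [0.707, -0.707, 0.021, -0.017]
force: [-0.3, -0.2, -0.1]
grip_width: 0.551
```

```bash
python3 - <<'E'
from h import *
P=pose();s=r.sense();print(P[1],s["force"],s["clock"],s["grip_width"])
p,d=capture("wrist");X=cloud("wrist",d,P);np.savez("w6.npz",p=p,d=d,A=P[0],t=P[1])
d_=np.array([np.cos(-.0495),np.sin(-.0495)]);u=(X[...,:2]-[634.5,-3.1])@d_;v=(X[...,:2]-[634.5,-3.1])@[-d_[1],d_[0]]
m=(X[...,2]>64)&(X[...,2]<73)&(u<-22)&(u>-140)&(abs(v)<20)
q=cv2.minAreaRect(X[m][:,:2].astype(np.float32));print(m.sum(),q,np.percentile(u[m],[0.5,99]),np.percentile(v[m],[1,50,99]),X[m][:,2].mean())
m=(X[...,2]>195)&(u>-40)&(u<40)&(abs(v)<40);print(m.sum(),np.nanmedian(X[m],0),cv2.minAreaRect(X[m][:,:2].astype(np.float32)))
plan([526.8,2.2,11],87.2,4)
cv2.imwrite("pics/w6.png",p)
E
```

```text
[523.50472585   3.3953458  118.85508144] [-0.34385978 -0.17188951 -0.08988014] 14.0 0.5511002024697849
2464 ((562.591064453125, 0.3043632507324219), (15.972212791442871, 99.67912292480469), 86.84640502929688) [-121.55648293  -23.28382312] [-8.01587432 -0.2065018   7.71664738] 68.55068134280476
0 [nan nan nan] ((0.0, 0.0), (0.0, 0.0), 0.0)
yaw0 86.83 dist/row 27.3
[0.4, 27.3, -0.2, 0, np.float64(-0.1), 0]
[0.4, 27.3, -0.3, 0, np.float64(-0.1), 0]
[0.5, 27.3, -0.3, 0, np.float64(-0.1), 0]
[0.4, 27.3, -0.2, 0, np.float64(-0.1), 0]
end [526.8   2.2  11. ] 87.2
  return np.nanmean(a, axis, out=out, keepdims=keepdims)
```

View pics/w6.png

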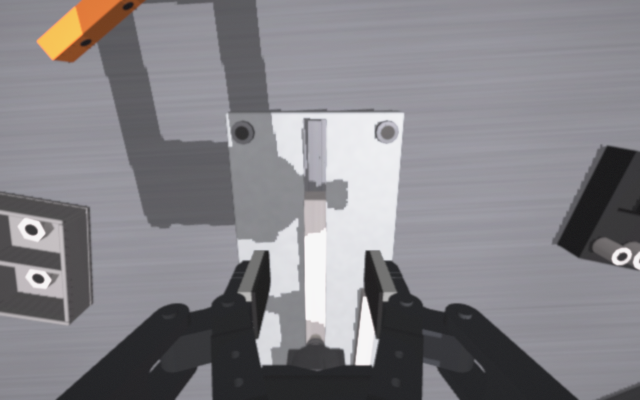

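Emit:
carry_out(
  deltas=[
    [[0,0.4,27,-0.3,0,0,0],[0,0.4,27,-0.3,0,0,0],[0,0.4,27,-0.3,0,0,0],[0,0,26,-0.2,0,0,0],[0,0,0,0,0,0,0],[-1,0,0,0,0,0,0],[-1,0,0,0,0,0,0],[-1,0,0,0,0,0,0],[-1,0,0,0,0,0,0]],
  ],
  grip_force=40,
)

```text
clock: 15.18
tool_pos: [528.7, 1.9, 15.4]
ee_rot: [-0.707, 0.707, -0.018, 0.021]
force: [0.3, -0.3, 6.1]
grip_width: 0.18
```

Emit:
carry_out(
  deltas=[
    [[-1,0,0,0,0,0,0]],
  ],
)

```text
clock: 15.3
tool_pos: [528.8, 1.9, 15.4]
ee_rot: [-0.707, 0.707, -0.018, 0.021]
force: [-0.0, -0.2, 6.3]
grip_width: 0.18
```

Emit:
carry_out(
  deltas=[
    [[-1,-1,0,0,0,0,0],[-1,-1,0,0,0,0,0]],
  ],
)

```text
clock: 15.55
tool_pos: [528.9, 1.9, 15.4]
ee_rot: [-0.707, 0.707, -0.017, 0.022]
force: [6.1, -0.0, 5.1]
grip_width: 0.182
```

Emit:
carry_out(
  deltas=[
    [[-1,-1,0,0,0,0,0]],
  ],
)

```text
clock: 15.68
tool_pos: [528.3, 2.0, 15.4]
ee_rot: [-0.707, 0.707, -0.017, 0.022]
force: [5.6, -0.5, 4.7]
grip_width: 0.182
```

```bash
python3 - <<'E'
from h import *
s=r.sense();print(s)
p,d=capture("wrist");cv2.imwrite("pics/w7.png",p)
E
```

```text
{'clock': 15.675, 'joint_positions': array([-7.62896199e-02,  4.63806624e-01,  1.84626036e+00,  1.36213552e-04,
        8.23475164e-01, -1.59168831e+00]), 'dq': array([ 0.00046691, -0.00766803,  0.0147138 ,  0.00114708, -0.01112731,
       -0.00011807]), 'effort': array([ 1.79711469e-01, -4.28445160e+01, -1.06613892e+01, -2.35167495e-02,
        1.76193293e+00,  2.68701813e-03]), 'tool_pos': array([528.34900174,   1.9766187 ,  15.43561477]), 'ee_rot': array([-0.70672608,  0.70693175, -0.0167713 ,  0.02246058]), 'force': array([ 5.59672932, -0.52565886,  4.66077884]), 'ft_torque': array([-0.08322616, -0.67316412,  0.02738908]), 'grip_width': 0.18232094734588758}
```

View pics/w7.png

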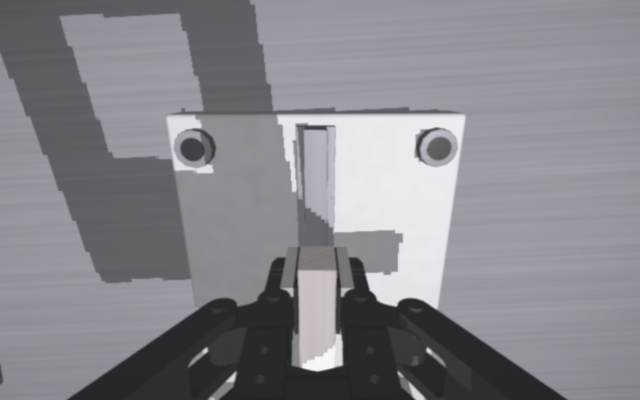

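Emit:
carry_out(
  deltas=[
    [[-1,0,-2,0,0,0,0]],
  ],
)

```text
clock: 15.85
tool_pos: [523.9, 2.3, 15.9]
ee_rot: [0.707, -0.707, 0.02, -0.019]
force: [0.7, -0.4, -1.8]
grip_width: 0.181
```

Emit:
carry_out(
  deltas=[
    [[-1,-1,0,0,0,0,0]],
  ],
)

```text
clock: 15.98
tool_pos: [522.6, 2.4, 15.6]
ee_rot: [0.707, -0.707, 0.02, -0.019]
force: [1.7, 0.5, -1.7]
grip_width: 0.181
```

Emit:
carry_out(
  deltas=[
    [[-1,-1,0,0,0,0,0]],
  ],
)

```text
clock: 16.1
tool_pos: [521.9, 2.4, 15.6]
ee_rot: [0.707, -0.707, 0.02, -0.02]
force: [0.7, 0.2, -1.2]
grip_width: 0.18
```

Emit:
carry_out(
  deltas=[
    [[-1,2,0,0,0,0,0],[-1,2,0,0,0,0,0],[-1,2,0,0,0,0,0]],
  ],
)

```text
clock: 16.48
tool_pos: [525.3, 2.3, 15.5]
ee_rot: [0.707, -0.707, 0.021, -0.018]
force: [-4.1, 0.4, 2.0]
grip_width: 0.176
```

Emit:
carry_out(
  deltas=[
    [[0.1,0,0,0,0,0,0],[0.1,0,0,0,0,0,0],[0.1,0,0,0,0,0,0]],
  ],
)

```text
clock: 16.85
tool_pos: [528.5, 2.0, 15.8]
ee_rot: [-0.707, 0.707, -0.019, 0.02]
force: [0.6, -0.9, 0.3]
grip_width: 0.551
```

```bash
python3 - <<'E'
from h import *
s=r.sense();A,p=pose();print(p,s["force"])
e=plan([p[0],p[1],206],87,5)
e=plan([635.5,-3.3,206],-20,11,e)
E
```

```text
[528.45937525   2.00864275  15.77708978] [ 0.57548756 -0.88719118  0.32771728]
yaw0 86.82 dist/row 38.0
[0.0, -38.0, 0.0, 0, np.float64(-0.0), 0]
[0.0, -38.1, 0.0, 0, np.float64(-0.0), 0]
[0.0, -38.0, 0.0, 0, np.float64(-0.0), 0]
[0.0, -38.1, 0.0, 0, np.float64(-0.0), 0]
[0.0, -38.0, 0.0, 0, np.float64(-0.0), 0]
end [528.5   2.  206. ] 86.8
yaw0 86.82 dist/row 9.7
[9.7, -0.0, 0.1, 0, np.float64(9.7), 0]
[9.6, -0.0, 1.7, 0, np.float64(9.7), 0]
[9.2, -0.0, 3.3, 0, np.float64(9.7), 0]
[8.5, -0.0, 4.8, 0, np.float64(9.7), 0]
[7.6, -0.0, 6.1, 0, np.float64(9.7), 0]
[6.4, -0.0, 7.3, 0, np.float64(9.7), 0]
[5.1, -0.0, 8.3, 0, np.float64(9.7), 0]
[3.6, -0.0, 9.1, 0, np.float64(9.7), 0]
[2.0, -0.0, 9.5, 0, np.float64(9.7), 0]
[0.4, -0.0, 9.7, 0, np.float64(9.7), 0]
[-1.2, -0.0, 9.7, 0, np.float64(9.7), 0]
end [635.5  -3.3 206. ] -19.9
```

Emit:
carry_out(
  deltas=[
    [[0.1,0,-38,0,0,0,0],[0.1,0,-38,0,0,0,0],[0.1,0,-38,0,0,0,0],[0.1,0,-38,0,0,0,0],[0.1,0,-38,0,0,0,0],[0.1,9.7,0,0.1,0,9.7,0],[0.1,9.6,0,1.7,0,9.7,0],[0.1,9.2,0,3.3,0,9.7,0],[0.1,8.5,0,4.8,0,9.7,0],[0.1,7.6,0,6.1,0,9.7,0]],
  ],
)

```text
clock: 18.1
tool_pos: [577.0, -0.4, 205.7]
ee_rot: [-0.636, 0.636, -0.31, 0.31]
force: [-0.0, 0.0, 0.0]
grip_width: 0.553
```

Emit:
carry_out(
  deltas=[
    [[0.1,6.4,0,7.3,0,9.7,0],[0.1,5.1,0,8.3,0,9.7,0],[0.1,3.6,0,9.1,0,9.7,0],[0.1,2,0,9.5,0,9.7,0],[0.1,0.4,0,9.7,0,9.7,0],[0.1,-1.2,0,9.7,0,9.7,0],[0.1,0,0,0,0,0,0]],
  ],
)

```text
clock: 18.98
tool_pos: [635.6, -3.4, 205.4]
ee_rot: [0.407, -0.407, 0.578, -0.578]
force: [-0.1, 0.0, 0.4]
grip_width: 0.55
```

```bash
python3 - <<'E'
from h import *
s=r.sense();P=pose();p,d=capture("wrist");L=(cloud("wrist",d,P)-P[1])@P[0]
m=(abs(L[...,0])<45)&(abs(L[...,2])<18)&(L[...,1]>-20)&(L[...,1]<20);Q=L[m];print(cv2.minAreaRect(Q[:,[0,2]].astype(np.float32)),np.median(Q,0))
e=plan([635.3,-3.3,154.3],-20,3)
E
```

```text
((-0.34714698791503906, -0.9589414596557617), (63.54291534423828, 18.66946029663086), 0.20117709040641785) [-6.22149835 -8.16051827 -0.853809  ]
yaw0 -19.7 dist/row 17.0
[-0.0, 17.0, 0.1, 0, np.float64(0.1), 0]
[-0.1, 17.1, 0.1, 0, np.float64(0.1), 0]
[-0.0, 17.0, 0.1, 0, np.float64(0.1), 0]
end [635.3  -3.3 154.3] -20.0
```

Emit:
carry_out(
  deltas=[
    [[0.1,0,17,-0.9,0,0.1,0],[0.1,0,17,0,0,0.1,0],[0.1,0,17,0,0,0.1,0],[-1,0,0,0,0,0,0],[-1,0,0,0,0,0,0],[-1,0,0,0,0,0,0]],
  ],
  grip_force=60,
)

```text
clock: 19.77
tool_pos: [634.5, -3.1, 155.2]
ee_rot: [-0.405, 0.405, -0.58, 0.58]
force: [-0.9, -0.8, -1.2]
grip_width: 0.206
```

Emit:
carry_out(
  deltas=[
    [[-1,0,0.1,0,0,10,0],[-1,0,0.2,0,0,10,0],[-1,0,0.1,0,0,10,0],[-1,0,0.1,0,0,10,0],[-1,0,0,0,0,0,0]],
  ],
)

```text
clock: 20.4
tool_pos: [634.9, -3.0, 154.8]
ee_rot: [-0.183, 0.182, -0.683, 0.683]
force: [0.5, 0.6, -2.6]
grip_width: 0.2
```

```bash
python3 - <<'E'
from h import *
s=r.sense();A,p=pose();print(p,s["force"],s["grip_width"])
e=plan([p[0],p[1],206],-60,2)
e=plan([528,2.2,206],87,14,e)
E
```

```text
[634.93145395  -2.99176651 154.77282259] [ 0.51531059  0.59188434 -2.55924186] 0.20028893849260354
yaw0 -60.07 dist/row 25.6
[0.0, -25.6, 0.0, 0, np.float64(-0.0), 0]
[0.0, -25.6, 0.0, 0, np.float64(-0.0), 0]
end [634.9  -3.  206. ] -60.1
yaw0 -60.07 dist/row 7.6
[6.4, -0.0, -4.1, 0, np.float64(-10.5), 0]
[5.6, -0.0, -5.2, 0, np.float64(-10.5), 0]
[4.5, -0.0, -6.2, 0, np.float64(-10.5), 0]
[3.3, -0.0, -6.9, 0, np.float64(-10.5), 0]
[2.0, -0.0, -7.4, 0, np.float64(-10.5), 0]
[0.6, -0.0, -7.6, 0, np.float64(-10.5), 0]
[-0.8, -0.0, -7.6, 0, np.float64(-10.5), 0]
[-2.1, -0.0, -7.4, 0, np.float64(-10.5), 0]
[-3.4, -0.0, -6.8, 0, np.float64(-10.5), 0]
[-4.6, -0.0, -6.1, 0, np.float64(-10.5), 0]
[-5.7, -0.0, -5.2, 0, np.float64(-10.5), 0]
[-6.5, -0.0, -4.0, 0, np.float64(-10.5), 0]
[-7.1, -0.0, -2.8, 0, np.float64(-10.5), 0]
[-7.5, -0.0, -1.4, 0, np.float64(-10.5), 0]
end [528.    2.2 206. ] 86.9
```

Emit:
carry_out(
  deltas=[
    [[0.1,0,0,0,0,0,0],[0.1,0,0,0,0,0,0],[0.1,0,-25,0,0,0,0],[0.1,0,-26,0,0,0,0],[0.1,6.4,0,-4.1,0,-10.5,0],[0.1,5.6,0,-5.2,0,-10.5,0],[0.1,4.5,0,-6.2,0,-10.5,0],[0.1,3.3,0,-6.9,0,-10.5,0],[0.1,2,0,-7.4,0,-10.5,0],[0.1,0.6,0,-7.6,0,-10.5,0]],
  ],
)

```text
clock: 21.65
tool_pos: [588.2, -0.6, 205.6]
ee_rot: [0.514, -0.514, 0.486, -0.486]
force: [0.1, 0.2, -0.1]
grip_width: 0.552
```

Emit:
carry_out(
  deltas=[
    [[0.1,-0.8,0,-7.6,0,-10.5,0],[0.1,-2.1,0,-7.4,0,-10.5,0],[0.1,-3.4,0,-6.8,0,-10.5,0],[0.1,-4.6,0,-6.1,0,-10.5,0],[0.1,-5.7,0,-5.2,0,-10.5,0],[0.1,-6.5,10,-4,0,-10.5,0],[0.1,-7.1,25,-2.8,0,-10.5,0],[0.1,-7.5,25,-1.4,0,-10.5,0],[0.1,0,30,0,0,0,0],[0.1,0,0,0,0,0,0]],
  ],
)

```text
clock: 22.9
tool_pos: [525.2, 2.6, 113.7]
ee_rot: [0.707, -0.707, 0.021, -0.018]
force: [0.2, -0.2, 0.2]
grip_width: 0.546
```

```bash
python3 - <<'E'
from h import *
s=r.sense();P=pose();print(P[1],s["force"],s["clock"])
p,d=capture("wrist");X=cloud("wrist",d,P)
d_=np.array([np.cos(-.0495),np.sin(-.0495)]);u=(X[...,:2]-[634.5,-3.1])@d_;v=(X[...,:2]-[634.5,-3.1])@[-d_[1],d_[0]]
m=(X[...,2]>64)&(X[...,2]<73)&(u<-22)&(u>-140)&(abs(v)<20)
print(np.percentile(u[m],[0.5]),np.percentile(v[m],[1,50,99]))
x=P[1][0];plan([527,2.1,15.5],87,4)
E
```

```text
[525.24830199   2.58099888 113.70638157] [ 0.16821167 -0.17842413  0.20004096] 22.9
[-124.14526559] [-7.68090747  0.24570471  8.21545006]
yaw0 86.85 dist/row 24.9
[0.1, 24.9, -0.1, 0, np.float64(-0.0), 0]
[0.0, 24.9, -0.1, 0, np.float64(-0.0), 0]
[0.1, 24.9, -0.1, 0, np.float64(-0.0), 0]
[0.0, 24.8, -0.0, 0, np.float64(-0.0), 0]
end [527.    2.1  15.5] 86.9
```

Emit:
carry_out(
  deltas=[
    [[0,0,25,0,0,0,0],[0,0,25,0,0,0,0],[0,0,25,0,0,0,0],[0,0,23,0,0,0,0],[0,0,0,0,0,0,0],[-1,0,0,0,0,0,0],[-1,0,0,0,0,0,0],[-1,0,0,0,0,0,0],[-1,0,0,0,0,0,0]],
  ],
  grip_force=40,
)

```text
clock: 24.08
tool_pos: [529.0, 2.3, 19.0]
ee_rot: [-0.707, 0.707, -0.018, 0.021]
force: [0.3, 0.3, 6.5]
grip_width: 0.179
```

Emit:
carry_out(
  deltas=[
    [[-1,0,0,0,0,0,0]],
  ],
)

```text
clock: 24.2
tool_pos: [529.0, 2.3, 19.0]
ee_rot: [-0.707, 0.707, -0.018, 0.021]
force: [-0.9, 1.0, 7.1]
grip_width: 0.179
```

Emit:
carry_out(
  deltas=[
    [[-1,-1,0,0,0,0,0]],
  ],
)

```text
clock: 24.32
tool_pos: [529.1, 2.3, 19.0]
ee_rot: [-0.707, 0.707, -0.018, 0.022]
force: [3.4, 0.2, 5.2]
grip_width: 0.183
```

Emit:
carry_out(
  deltas=[
    [[-1,-1,0,0,0,0,0]],
  ],
)

```text
clock: 24.45
tool_pos: [529.1, 2.3, 19.0]
ee_rot: [-0.707, 0.707, -0.017, 0.022]
force: [5.9, 0.3, 5.7]
grip_width: 0.18
```

Emit:
carry_out(
  deltas=[
    [[-1,-1,0,0,0,0,0]],
  ],
)

```text
clock: 24.58
tool_pos: [529.2, 2.3, 19.0]
ee_rot: [-0.707, 0.707, -0.017, 0.023]
force: [7.9, -1.4, 2.8]
grip_width: 0.179
```

Emit:
carry_out(
  deltas=[
    [[-1,0,-1.5,0,0,0,0]],
  ],
)

```text
clock: 24.7
tool_pos: [528.9, 2.2, 19.6]
ee_rot: [-0.707, 0.707, -0.017, 0.022]
force: [8.6, -0.8, -6.7]
grip_width: 0.181
```

Emit:
carry_out(
  deltas=[
    [[-1,-1,0,0,0,0,0]],
  ],
)

```text
clock: 24.82
tool_pos: [528.8, 2.2, 19.5]
ee_rot: [-0.707, 0.707, -0.016, 0.023]
force: [12.1, -0.3, -5.9]
grip_width: 0.181
```

Emit:
carry_out(
  deltas=[
    [[-1,-1,0,0,0,0,0]],
  ],
)

```text
clock: 24.95
tool_pos: [528.0, 2.2, 19.5]
ee_rot: [-0.707, 0.707, -0.016, 0.023]
force: [11.4, -1.1, -6.0]
grip_width: 0.181
```

Emit:
carry_out(
  deltas=[
    [[-1,-1,0,0,0,0,0]],
  ],
)

```text
clock: 25.08
tool_pos: [527.0, 2.3, 19.4]
ee_rot: [-0.707, 0.707, -0.016, 0.023]
force: [9.4, -1.1, -6.7]
grip_width: 0.181
```

Emit:
carry_out(
  deltas=[
    [[-1,-1,0.8,0,0,0,0]],
  ],
)

```text
clock: 25.2
tool_pos: [526.6, 2.3, 19.0]
ee_rot: [-0.707, 0.707, -0.016, 0.023]
force: [9.2, -0.1, 0.5]
grip_width: 0.179
```

Emit:
carry_out(
  deltas=[
    [[-1,-1,0,0,0,0,0]],
  ],
)

```text
clock: 25.32
tool_pos: [526.0, 2.3, 19.1]
ee_rot: [-0.707, 0.707, -0.016, 0.024]
force: [11.2, 0.1, -4.0]
grip_width: 0.176
```

Emit:
carry_out(
  deltas=[
    [[-1,-1,0,0,0,0,0]],
  ],
)

```text
clock: 25.45
tool_pos: [525.0, 2.4, 19.0]
ee_rot: [-0.707, 0.707, -0.016, 0.024]
force: [11.2, -1.5, -4.4]
grip_width: 0.178
```

Emit:
carry_out(
  deltas=[
    [[-1,-1,0.5,0,0,0,0]],
  ],
)

```text
clock: 25.58
tool_pos: [524.9, 2.4, 19.0]
ee_rot: [-0.707, 0.707, -0.015, 0.024]
force: [11.8, -0.7, 0.3]
grip_width: 0.182
```

Emit:
carry_out(
  deltas=[
    [[-1,-1,0.2,0,0,0,0]],
  ],
)

```text
clock: 25.7
tool_pos: [524.8, 2.4, 19.0]
ee_rot: [-0.707, 0.707, -0.014, 0.025]
force: [13.3, -1.2, -1.2]
grip_width: 0.177
```

Emit:
carry_out(
  deltas=[
    [[-1,-1,0,0,0,0,0]],
  ],
)

```text
clock: 25.82
tool_pos: [523.8, 2.4, 19.0]
ee_rot: [-0.707, 0.707, -0.014, 0.025]
force: [12.1, -0.5, -1.7]
grip_width: 0.183
```

Emit:
carry_out(
  deltas=[
    [[-1,-1,0,0,0,0,0]],
  ],
)

```text
clock: 25.95
tool_pos: [522.8, 2.5, 19.0]
ee_rot: [-0.707, 0.707, -0.014, 0.025]
force: [12.9, -1.0, -2.7]
grip_width: 0.181
```

Emit:
carry_out(
  deltas=[
    [[-1,2,0,0,0,0,0],[-1,2,0,0,0,0,0],[-1,2,0,0,0,0,0],[-1,2,0,0,0,0,0],[-1,2,0,0,0,0,0],[-1,2,0,0,0,0,0],[-1,2,0,0,0,0,0]],
  ],
)

```text
clock: 26.82
tool_pos: [521.8, 2.5, 18.8]
ee_rot: [-0.707, 0.707, -0.023, 0.016]
force: [-14.9, -1.3, 24.3]
grip_width: 0.181
```

Emit:
carry_out(
  deltas=[
    [[-1,1,0,0,0,0,0]],
  ],
)

```text
clock: 26.95
tool_pos: [521.8, 2.5, 18.8]
ee_rot: [-0.707, 0.707, -0.024, 0.015]
force: [-17.2, -1.0, 30.6]
grip_width: 0.18
```

Emit:
carry_out(
  deltas=[
    [[-1,1,0,0,0,0,0]],
  ],
)

```text
clock: 27.08
tool_pos: [521.8, 2.5, 18.8]
ee_rot: [-0.707, 0.707, -0.024, 0.015]
force: [-18.0, -1.2, 29.6]
grip_width: 0.183
```

Emit:
carry_out(
  deltas=[
    [[-1,-3,0,0,0,0,0],[-1,-3,0,0,0,0,0],[0.1,-2,0,0,0,0,0],[0.1,0,0,0,0,0,0],[0.1,0,0,0,0,0,0]],
  ],
)

```text
clock: 27.7
tool_pos: [522.2, 2.8, 16.9]
ee_rot: [0.707, -0.707, 0.02, -0.019]
force: [0.9, 0.6, -0.1]
grip_width: 0.547
```

```bash
python3 - <<'E'
from h import *
s=r.sense();A,p=pose();print(p,s["force"])
e=plan([p[0],p[1],206],87,5)
e=plan([634.9,-3.0,206],-60,14,e)
E
```

```text
[522.16373056   2.75422997  16.92810339] [ 0.93858857  0.64391502 -0.09438349]
yaw0 86.83 dist/row 37.8
[0.0, -37.8, 0.0, 0, np.float64(-0.0), 0]
[0.0, -37.8, 0.0, 0, np.float64(-0.0), 0]
[0.0, -37.8, 0.0, 0, np.float64(-0.0), 0]
[0.0, -37.8, 0.0, 0, np.float64(-0.0), 0]
[0.0, -37.9, 0.0, 0, np.float64(-0.0), 0]
end [522.2   2.8 206. ] 86.8
yaw0 86.83 dist/row 8.1
[8.1, 0.0, 0.0, 0, np.float64(10.5), 0]
[7.9, 0.0, 1.5, 0, np.float64(10.5), 0]
[7.5, 0.0, 2.9, 0, np.float64(10.5), 0]
[6.9, 0.0, 4.2, 0, np.float64(10.5), 0]
[6.0, 0.0, 5.4, 0, np.float64(10.5), 0]
[4.9, 0.0, 6.4, 0, np.float64(10.5), 0]
[3.6, 0.0, 7.2, 0, np.float64(10.5), 0]
[2.2, 0.0, 7.7, 0, np.float64(10.5), 0]
[0.8, 0.0, 8.0, 0, np.float64(10.5), 0]
[-0.7, 0.0, 8.0, 0, np.float64(10.5), 0]
[-2.1, 0.0, 7.8, 0, np.float64(10.5), 0]
[-3.5, 0.0, 7.3, 0, np.float64(10.5), 0]
[-4.8, 0.0, 6.5, 0, np.float64(10.5), 0]
[-6.0, 0.0, 5.5, 0, np.float64(10.5), 0]
end [634.9  -3.  206. ] -60.2
```

Emit:
carry_out(
  deltas=[
    [[0.1,0,-38,0,0,0,0],[0.1,0,-38,0,0,0,0],[0.1,0,-38,0,0,0,0],[0.1,0,-38,0,0,0,0],[0.1,0,-38,0,0,0,0],[0.1,8.1,0,0,0,10.5,0],[0.1,7.9,0,1.5,0,10.5,0],[0.1,7.5,0,2.9,0,10.5,0],[0.1,6.9,0,4.2,0,10.5,0],[0.1,6,0,5.4,0,10.5,0]],
  ],
)

```text
clock: 28.95
tool_pos: [562.8, 0.5, 206.8]
ee_rot: [-0.624, 0.624, -0.332, 0.332]
force: [-0.2, -0.6, -1.2]
grip_width: 0.549
```

Emit:
carry_out(
  deltas=[
    [[0.1,4.9,0,6.4,0,10.5,0],[0.1,3.6,0,7.2,0,10.5,0],[0.1,2.2,0,7.7,0,10.5,0],[0.1,0.8,0,8,0,10.5,0],[0.1,-0.7,0,8,0,10.5,0],[0.1,-2.1,0,7.8,0,10.5,0],[0.1,-3.5,0,7.3,0,10.5,0],[0.1,-4.8,0,6.5,0,10.5,0],[0.1,-6,0,5.5,0,10.5,0],[0.1,0,0,0,0,0,0]],
  ],
)

```text
clock: 30.2
tool_pos: [635.4, -3.0, 206.5]
ee_rot: [0.182, -0.183, 0.683, -0.683]
force: [0.3, -0.9, -0.9]
grip_width: 0.55
```

```bash
python3 - <<'E'
from h import *
s=r.sense();P=pose();p,d=capture("wrist");L=(cloud("wrist",d,P)-P[1])@P[0]
m=(abs(L[...,0])<45)&(abs(L[...,2])<18)&(L[...,1]>-20)&(L[...,1]<20);Q=L[m];print(cv2.minAreaRect(Q[:,[0,2]].astype(np.float32)),np.median(Q,0))
print(P[1],s["clock"]);plan([634.9,-3.0,154.7],-60,3)
E
```

```text
((-0.1602954864501953, -0.5520610809326172), (63.41511917114258, 18.545021057128906), 1.0377978086471558) [-5.67180923 -6.73830131 -0.5690641 ]
[635.4391002   -3.04148967 206.5092241 ] 30.2
yaw0 -59.98 dist/row 17.3
[0.0, 17.3, -0.0, 0, np.float64(0.0), 0]
[0.0, 17.3, -0.0, 0, np.float64(0.0), 0]
[0.1, 17.3, -0.0, 0, np.float64(0.0), 0]
end [634.9  -3.  154.7] -60.0
```

Emit:
carry_out(
  deltas=[
    [[0.1,0,17.3,-0.6,0,0,0],[0.1,0,17.3,0,0,0,0],[0.1,0,17,0,0,0,0],[-1,0,0,0,0,0,0],[-1,0,0,0,0,0,0],[-1,0,0,0,0,0,0],[-1,0,0,0,0,-8,0],[-1,0,0,0,0,-7,0],[-1,0,0,0,0,-7,0],[-1,0,0,0,0,0,0]],
  ],
  grip_force=60,
)

```text
clock: 31.5
tool_pos: [634.8, -3.0, 156.2]
ee_rot: [-0.309, 0.309, -0.636, 0.636]
force: [-0.7, -2.3, -0.1]
grip_width: 0.203
```

```bash
python3 - <<'E'
from h import *
s=r.sense();A,p=pose();print(p,s["force"],s["ft_torque"],s["grip_width"])
e=plan([p[0],p[1],206],-38,2)
e=plan([525,2.4,206],87,12,e)
E
```

```text
[634.79870464  -2.96873143 156.20367121] [-0.70960588 -2.27832829 -0.13912489] [-0.39275276  0.20574197  0.01448414] 0.20267732622646423
yaw0 -38.26 dist/row 24.9
[0.0, -24.9, 0.0, 0, np.float64(-0.1), 0]
[0.0, -24.9, 0.0, 0, np.float64(-0.1), 0]
end [634.8  -3.  206. ] -38.1
yaw0 -38.06 dist/row 9.2
[5.3, 0.0, -7.5, 0, np.float64(-10.4), 0]
[3.9, 0.0, -8.3, 0, np.float64(-10.4), 0]
[2.3, 0.0, -8.9, 0, np.float64(-10.4), 0]
[0.6, 0.0, -9.1, 0, np.float64(-10.4), 0]
[-1.0, 0.0, -9.1, 0, np.float64(-10.4), 0]
[-2.6, 0.0, -8.8, 0, np.float64(-10.4), 0]
[-4.2, 0.0, -8.1, 0, np.float64(-10.4), 0]
[-5.6, 0.0, -7.3, 0, np.float64(-10.4), 0]
[-6.8, 0.0, -6.1, 0, np.float64(-10.4), 0]
[-7.8, 0.0, -4.8, 0, np.float64(-10.4), 0]
[-8.5, 0.0, -3.3, 0, np.float64(-10.4), 0]
[-9.0, 0.0, -1.7, 0, np.float64(-10.4), 0]
end [525.    2.4 206. ] 86.7
```

Emit:
carry_out(
  deltas=[
    [[0.1,0,0,0,0,0,0],[0.1,0,0,0,0,0,0],[0.1,0,-25,0,0,0,0],[0.1,0,-26,0,0,0,0],[0.1,5.3,0,-7.5,0,-10.4,0],[0.1,3.9,0,-8.3,0,-10.4,0],[0.1,2.3,0,-8.9,0,-10.4,0],[0.1,0.6,0,-9.1,0,-10.4,0],[0.1,-1,0,-9.1,0,-10.4,0],[0.1,-2.6,0,-8.8,0,-10.4,0]],
  ],
)

```text
clock: 32.75
tool_pos: [580.0, 0.5, 207.0]
ee_rot: [0.595, -0.595, 0.382, -0.383]
force: [1.0, 1.2, 0.3]
grip_width: 0.549
```

Emit:
carry_out(
  deltas=[
    [[0.1,-4.2,0,-8.1,0,-10.4,0],[0.1,-5.6,0,-7.3,0,-10.4,0],[0.1,-6.8,0,-6.1,0,-10.4,0],[0.1,-7.8,10,-4.8,0,-10.4,0],[0.1,-8.5,25,-3.3,0,-10.4,0],[0.1,-9,25,-1.7,0,-10.4,0],[0.1,0,30,0,0,0,0],[0.1,0,0,0,0,0,0],[0.1,0,0,0,0,0,0]],
  ],
)

```text
clock: 33.88
tool_pos: [526.2, 3.2, 117.7]
ee_rot: [0.707, -0.707, 0.02, -0.022]
force: [-0.5, -0.7, -0.2]
grip_width: 0.555
```

```bash
python3 - <<'E'
from h import *
p,d=capture("wrist");s=r.sense();P=pose();print(P[1],s["force"],s["clock"])
p,d=capture("wrist");X=cloud("wrist",d,P)
d_=np.array([np.cos(-.0495),np.sin(-.0495)]);u=(X[...,:2]-[634.5,-3.1])@d_;v=(X[...,:2]-[634.5,-3.1])@[-d_[1],d_[0]]
m=(X[...,2]>64)&(X[...,2]<73)&(u<-22)&(u>-150)&(abs(v)<20)
print(np.percentile(u[m],[0.5]),np.percentile(v[m],[1,50,99]))
plan([521,2.6,19.5],86.9,4)
E
```

```text
[526.58060874   3.1064273  118.02778588] [ 0.34181875 -0.32830345  0.00370647] 33.925
[-130.85404676] [-7.5982387   0.32457177  8.21184468]
yaw0 86.61 dist/row 24.7
[-1.4, 24.7, -0.2, 0, np.float64(-0.1), 0]
[-1.4, 24.6, -0.2, 0, np.float64(-0.1), 0]
[-1.4, 24.7, -0.2, 0, np.float64(-0.1), 0]
[-1.4, 24.6, -0.2, 0, np.float64(-0.1), 0]
end [521.    2.6  19.5] 87.0
```

Emit:
carry_out(
  deltas=[
    [[0,-1.3,25,-0.2,0,0,0],[0,-1.4,25,-0.2,0,-0.1,0],[0,-1.4,25,-0.2,0,-0.1,0],[0,-1.4,23,0,0,-0.1,0],[0,0,0,0,0,0,0],[-1,0,0,0,0,0,0],[-1,0,0,0,0,0,0],[-1,0,-1,0,0,0,0],[-1,0,0,0,0,0,0]],
  ],
  grip_force=40,
)

```text
clock: 35.1
tool_pos: [521.0, 2.6, 20.3]
ee_rot: [-0.707, 0.707, -0.018, 0.02]
force: [2.2, -1.9, -1.7]
grip_width: 0.18
```

Emit:
carry_out(
  deltas=[
    [[-1,-1.5,0,0,0,0,0]],
  ],
)

```text
clock: 35.22
tool_pos: [520.9, 2.6, 20.3]
ee_rot: [-0.707, 0.707, -0.017, 0.021]
force: [6.9, -0.9, -3.5]
grip_width: 0.178
```

Emit:
carry_out(
  deltas=[
    [[-1,-1,0.4,0,0,0,0]],
  ],
)

```text
clock: 35.35
tool_pos: [520.7, 2.6, 20.2]
ee_rot: [-0.707, 0.707, -0.017, 0.021]
force: [6.6, -2.2, -0.9]
grip_width: 0.179
```

Emit:
carry_out(
  deltas=[
    [[-1,-1,0,0,0,0,0]],
  ],
)

```text
clock: 35.48
tool_pos: [520.1, 2.7, 20.2]
ee_rot: [-0.707, 0.707, -0.016, 0.022]
force: [7.3, -1.3, -1.9]
grip_width: 0.181
```

Emit:
carry_out(
  deltas=[
    [[-1,-1,0,0,0,0,0]],
  ],
)

```text
clock: 35.6
tool_pos: [519.1, 2.8, 20.2]
ee_rot: [-0.707, 0.707, -0.016, 0.022]
force: [7.4, -0.8, -3.1]
grip_width: 0.18
```

Emit:
carry_out(
  deltas=[
    [[-1,-1,0.7,0,0,0,0]],
  ],
)

```text
clock: 35.72
tool_pos: [519.2, 2.8, 20.2]
ee_rot: [-0.707, 0.707, -0.016, 0.022]
force: [7.4, -1.2, 5.7]
grip_width: 0.177
```

Emit:
carry_out(
  deltas=[
    [[-1,-0.7,0.2,0,0,0,0]],
  ],
)

```text
clock: 35.85
tool_pos: [519.2, 2.8, 20.2]
ee_rot: [-0.707, 0.707, -0.015, 0.023]
force: [8.3, -0.2, 2.3]
grip_width: 0.18
```

Emit:
carry_out(
  deltas=[
    [[-1,-0.7,0.1,0,0,0,0]],
  ],
)

```text
clock: 35.98
tool_pos: [519.2, 2.8, 20.2]
ee_rot: [-0.707, 0.707, -0.015, 0.023]
force: [9.6, -1.3, 1.0]
grip_width: 0.179
```

Emit:
carry_out(
  deltas=[
    [[-1,-0.5,0,0,0,0,0]],
  ],
)

```text
clock: 36.1
tool_pos: [518.8, 2.8, 20.2]
ee_rot: [-0.707, 0.707, -0.015, 0.023]
force: [9.1, -1.1, 0.8]
grip_width: 0.176
```

Emit:
carry_out(
  deltas=[
    [[-1,-0.5,0,0,0,0,0]],
  ],
)

```text
clock: 36.22
tool_pos: [518.3, 2.8, 20.2]
ee_rot: [-0.707, 0.707, -0.015, 0.023]
force: [9.9, -0.5, 0.5]
grip_width: 0.179
```

Emit:
carry_out(
  deltas=[
    [[-1,-1,0,0,0,0,0],[-1,-1,0.1,0,0,0,0]],
  ],
)

```text
clock: 36.48
tool_pos: [516.7, 2.9, 20.2]
ee_rot: [-0.707, 0.707, -0.015, 0.023]
force: [10.6, -0.1, 0.4]
grip_width: 0.175
```

Emit:
carry_out(
  deltas=[
    [[-1,-1,0.1,0,0,0,0],[-1,-2,0.1,0,0,0,0]],
  ],
)

```text
clock: 36.72
tool_pos: [514.2, 3.0, 20.2]
ee_rot: [-0.707, 0.707, -0.014, 0.024]
force: [10.8, -0.5, 3.3]
grip_width: 0.179
```

Emit:
carry_out(
  deltas=[
    [[-1,-2,0,0,0,0,0],[-1,-2,0,0,0,0,0]],
  ],
)

```text
clock: 36.98
tool_pos: [509.5, 3.3, 20.2]
ee_rot: [-0.707, 0.707, -0.015, 0.023]
force: [8.4, -0.6, 4.2]
grip_width: 0.18
```

Emit:
carry_out(
  deltas=[
    [[-1,-3,0,0,0,0,0],[-1,-3,0,0,0,0,0]],
  ],
)

```text
clock: 37.22
tool_pos: [502.3, 3.8, 20.2]
ee_rot: [-0.707, 0.707, -0.015, 0.023]
force: [6.4, 0.2, 6.7]
grip_width: 0.175
```

Emit:
carry_out(
  deltas=[
    [[-1,-3,0,0,0,0,0],[-1,-3,0,0,0,0,0],[-1,-3,0,0,0,0,0],[-1,-2,0,0,0,0,0],[-1,0,0,0,0,0,0]],
  ],
)

```text
clock: 37.85
tool_pos: [491.0, 4.4, 20.2]
ee_rot: [-0.707, 0.707, -0.015, 0.023]
force: [6.5, -0.9, 7.5]
grip_width: 0.18
```

Emit:
carry_out(
  deltas=[
    [[-1,1.5,-1.5,0,0,0,0],[-1,0,0,0,0,0,0],[0,0,0,0,0,0,0],[0,0,0,0,0,0,0],[0,0,-20,0,0,0,0],[0,0,-40,0,0,0,0],[0,-10,-40,0,0,0,0],[0,-20,-20,0,0,0,0],[0,0,0,0,0,0,0],[0,0,0,0,0,0,0]],
  ],
)

```text
clock: 39.1
tool_pos: [456.9, 6.2, 138.7]
ee_rot: [0.707, -0.707, 0.019, -0.019]
force: [-0.1, -0.1, -0.7]
grip_width: 0.503
```

```bash
python3 - <<'E'
from h import *
s=r.sense();P=pose();print(P[1],s["force"],s["clock"])
p,d=capture("wrist");X=cloud("wrist",d,P);p2,d2=capture("scene")
d_=np.array([np.cos(-.0495),np.sin(-.0495)]);
def uv(X): return (X[...,:2]-[634.5,-3.1])@d_,(X[...,:2]-[634.5,-3.1])@[-d_[1],d_[0]]
u,v=uv(X);m=(X[...,2]>64)&(X[...,2]<73)&(u<-15)&(u>-180)&(abs(v)<20)
print(np.percentile(u[m],[0.5,99.5]),np.percentile(v[m],[1,50,99]),X[m][:,2].mean())
Y=cloud("scene",d2);u,v=uv(Y);m=(Y[...,2]>190)&(abs(u)<40)&(abs(v)<40);q=cv2.minAreaRect(Y[m][:,:2].astype(np.float32));print(m.sum(),np.median(Y[m],0),q)
cv2.imwrite("pics/fin.png",np.hstack([cv2.resize(p[:,120:520],(400,400)),cv2.resize(p2[160:320,250:410],(400,400))]))
E
```

```text
[456.94248886   6.21117418 138.65021249] [-0.12768731 -0.13426419 -0.69304557] 39.1
[-163.74292203  -24.88686077] [-7.30208906  0.73818819  8.62518589] 68.54284715533946
364 [637.3761891   -5.03335766 212.26549263] ((635.1464233398438, -4.643558502197266), (63.88392639160156, 18.334678649902344), 51.0751953125)
```

View pics/fin.png

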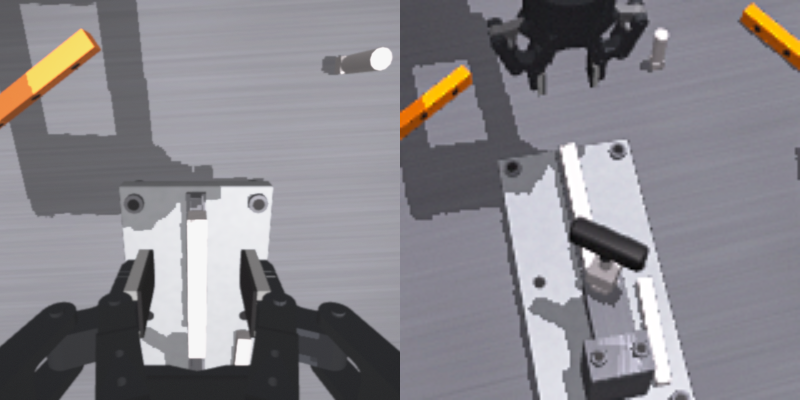

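The block lies on the rail from -164 to -25 mm along the fixture's x, clear of the screw (left picture, near end at about (196,218)). The driver stands upright on the head (right picture, bar at (610,245)), its top at about z 212. The gripper is open and touches nothing.

```bash
python3 -c "
from plant import r
print(r.hand_in())"
```

```text
the job is handed in; nothing more can be done
None
```

The stop screw is set so the block drags at about 10 N. The block is drawn out clear of the screw and lies on the rail, and the driver is still standing on the head. I handed the job in at about 39 s of the 72 s allowed.

**Setting the screw:** I turned it clockwise in two stages, 90° and then 40°, pulling the block after each. After the first it was still free (1–2 N); after the second it dragged slightly too much, at 12–13 N. I then turned the driver back 21°, part of which is play on the head.

**Drag at the final setting:** With almost no vertical load from the gripper, the block slid at 9–11 N. Two early readings were about 7.4 N, taken while I was lifting the block slightly. The readings vary by about 1 N.

**Last check:** The block spans -164 to -25 mm along the rail, with its top at the on-rail height. The driver is upright and centred on the screw, and the gripper is open and clear.

**What went wrong or disagreed:**
- **Fingertip offset:** the fingertips sit about 42 mm farther back than the tool data says. My first grasp closed on air above the driver, harmlessly, and I corrected for it.
- **Push on the block:** at the 12–13 N setting I tried to push the block back a little. It did not move, and the hand pressed down with about 30 N and pushed lengthwise with about 18 N before I stopped.
- **Tail of the draw:** once the block was clear, the gripper was still pressing down about 7 N. The 6.5 N pull I read there was therefore not a free-sliding force.

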